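# Line up the condiments by height

### The arm

A 7-joint arm with a two-finger parallel gripper is mounted at the origin on a cart in front of the work surface, level with it; the furniture and walls round the work are solid. World frame = base frame: x ahead of the robot, y to its left, z up, the work surface at z = 0. Lengths are in mm, angles in rad, forces in N, time in s.
With the tool pointing down it reaches from about 400 to 875 mm from the base axis. Payload 4.4 kg.
Tool frame: the origin (TCP) lies at the very end of the fingers, on their centre line; the grasp point (between the pads) lies ctrl.grip_depth behind it (ctrl.grip_depth is the distance from the TCP to the grasp point, in mm); y points along the fingers, x is the direction in which the jaws open and shut, and the axes are right-handed (so a half turn about y gives the same grasp; the last joint's range is limited). The gripper opens to 85 mm and grips with 20 to 120 N. Pads are 22 mm wide; open, the fingers measure 114 mm over their backs; the gripper's body (76 mm by 85 mm) begins 54 mm behind the grasp point. The pads swing forward as they close: fully open they stand 13 mm farther back than shut.
Start: joints at [-1.388, 0.628, 0.038, 1.517, -0.027, 0.996, -0.02], TCP at [160.031, 630.007, 203.213] pointing down, gripper open.
Joint ranges: [-3.06, 3.06], [-0.37, 2.12], [-1.25, 1.32], [0.18, 2.47], [-1.1, 4.24], [0.23, 1.98], [-2.94, 2.94]. Speed limits (rad/s): [2.57, 2.57, 3.14, 3.14, 3.14, 3.14, 3.14].

### API

Orientations are given as [roll, pitch, yaw] about the fixed x, y, z axes, in that order (R = Rz(yaw) Ry(pitch) Rx(roll)).
In Python, from cell import ctrl gives the robot as it stands.
- The arm moves only by the tool apply_moves, never from a script. Its argument "motion" is a list of rows, each a list of 5 numbers: the shift along the tool's x, y, z in cm, then the turn about the tool's y in rad, then the finger opening in cm, from 0 to 8.54. In form: [[tx, ty, tz, roll, hand], ...]. A call has 1 to 20 rows; each row is the pose to reach, as a shift and turn from the pose commanded when the call began, along the tool's axes at that moment; what a row does not reach only later rows make up. A row lasts 1/8 s, in which the tool goes at most 62.5 mm and 10.7 degrees, less where a joint would pass 70% of its speed; a pose out of reach is approached as far as the arm can. A call with a gripper value outside its range is refused whole. The fingers move at their own pace and stop on an object; the grip force is fixed at half the most. Time passes only in rows, so rows that repeat a pose let the fingers close. It gives the time, the measured TCP pose, the force and the opening at its end, in the units of the state.
- ctrl.read_state(): the state, without advancing time (a new reading comes with each control period).
- ctrl.get_image(name): name is "side" or "top"; returns a dict with "image" (480x640x3 uint8, red, green, blue), "vfov" (degrees; the focal length in pixels is half the picture's height over the tangent of half this angle, whatever the lens; pixels are square), "cx", "cy" (the principal point, pixels), "k1" (the pictures are not rectified: a ray, as slopes to the right and down, at radius r is drawn at 1 + k1 r^2 times it, then the intrinsics apply), "extrinsics" (4x4, takes a point from world to camera coordinates). Camera axes: x right, y up, looking along -z (the intrinsics and any distortion apply to the point x, -y, -z); pixel columns grow to the right and rows downward; lengths in mm; the calibration is good to about 2 mm. A picture is of the moment at which its call begins. There is no depth.
- ctrl.finish_job(): hands the job in, once; it reports no verdict.
Trained networks look in a picture, given as the dict that the camera call returned (one of the last four; its "shot" number tells which), for a name from the list of things; names that differ only in an ending like _2 or _b are one class to them, and where a whole thing is asked for, a point or a joint stands for the part that bears it (a point fixed in the world has none). Each returns a list of dicts, best first, with "confidence" (0 to 1); they miss things now and then, are a little off and sometimes report something else, mostly with a low value. They report only what shows in the picture. A call takes as long as a camera call. They do not tell look-alikes from the thing itself.
- ctrl.search_frame(picture, query): "location" ([x, y, z] in mm, in world coordinates, good to about 4 mm: the middle of the surface that is visible of it).
- ctrl.mark_of(picture, query): "location" ([x, y, z] in mm, in world coordinates, good to about 4 mm: a listed point, or the origin of a listed thing).
The state is a dict: "clock": time; "qpos": joint angles; "qd": joint speeds; "tau": joint torques, N m; "eef_pos": TCP position; "tool_rot": TCP orientation; "force": force on the tool from outside, world axes, zero at the start; "torque": the same for the moment, N m; "width": finger opening in mm.
Only numpy, scipy, OpenCV 4.12 (cv2) and the standard library are available. Lean on these libraries where they do the work, as an engineer would, in place of code of your own. Each camera call takes 0.05 s, during which the arm holds its last target.

### The job

Stand the four condiments from the group beside the tray - pepper mill, dressing flask, spice jar and salt shaker - upright on the tray in order of height, one in the middle of each cork disc, with the tallest next to the blue knob and the shortest next to the white knob. Leave the egg timer standing where it is and do not tip anything over.

Things in the scene. Friction and masses are not known exactly. Their poses are not given: they have to be found in the camera images.
- mill: brown wooden pepper mill standing in the group to the right of the tray (a like mill in the row by the back wall is not meant), 165 mm high, 58 mm across at the foot. Its rounded head, about 48 mm at its widest, spans heights 120 to 154 mm and can be gripped at about 137 mm; on it sits a steel button 12 mm across. Head fixed to the body. 0.18 kg. Origin at the centre of its underside, z up its axis.
- flask: dressing flask of amber glass with a plain steel cap, 132 mm high. Glass 52 mm across up to a height of 82 mm, then a shoulder; the cap is a straight cylinder 38 mm across from 94 to 132 mm. 0.2 kg. Origin at the centre of its underside, z up its axis.
- spice_jar: glass spice jar standing in the group to the right of the tray (the like jars in the row by the back wall are not meant), with a printed label and a red plastic cap, 106 mm high, 42 mm across; the cap is 45 mm across from 85 to 106 mm. 0.11 kg. Origin at the centre of its underside, z up its axis.
- salt: white ceramic salt shaker with a domed steel top, 74 mm high; straight, 42 mm across up to 52 mm, the steel top 41 mm across up to 64 mm, then domed. 0.12 kg. Origin at the centre of its underside, z up its axis.
- egg_timer: kitchen egg timer, orange dome on a cream base, 58 mm across and 57 mm high, loose on the worktop among the condiments to the right of the tray; it does not belong on the tray. Origin at the centre of its underside, z up its axis.
- spot_1: round cork disc, 64 mm across and 2 mm thick, let into the top of the dark wooden condiment tray (90 x 400 x 12 mm, fixed, lying roughly left to right across the worktop; four such discs 85 mm apart along its middle). A thing put down here stands on its top, 14 mm above the worktop. Origin at the centre of its underside, z up. Counted from the robot's left, this is disc number 1 (leftmost).
- spot_2: round cork disc, 64 mm across and 2 mm thick, let into the top of the dark wooden condiment tray (90 x 400 x 12 mm, fixed, lying roughly left to right across the worktop; four such discs 85 mm apart along its middle). A thing put down here stands on its top, 14 mm above the worktop. Origin at the centre of its underside, z up. Counted from the robot's left, this is disc number 2.
- spot_3: round cork disc, 64 mm across and 2 mm thick, let into the top of the dark wooden condiment tray (90 x 400 x 12 mm, fixed, lying roughly left to right across the worktop; four such discs 85 mm apart along its middle). A thing put down here stands on its top, 14 mm above the worktop. Origin at the centre of its underside, z up. Counted from the robot's left, this is disc number 3.
- spot_4: round cork disc, 64 mm across and 2 mm thick, let into the top of the dark wooden condiment tray (90 x 400 x 12 mm, fixed, lying roughly left to right across the worktop; four such discs 85 mm apart along its middle). A thing put down here stands on its top, 14 mm above the worktop. Origin at the centre of its underside, z up. Counted from the robot's left, this is disc number 4 (rightmost).
- blue_knob: blue mushroom-shaped plastic knob, 30 mm across, top 39 mm above the worktop, fixed to one end of the tray on its middle line, 55 mm beyond the centre of the last disc. It marks the end for the tallest thing; a like knob in white is on the other end. It may be at the left or the right end. Origin at the centre of its underside, z up.
Things that resemble listed ones, but are neither listed nor needed, are in the scene too. What is shaped like the flask but purple is not meant.

How it is judged:
By the outcome, as a careful person would: the job done as asked, in the order asked, and still so for the second after the job is handed in, with the robot touching nothing.
It also fails if it takes over 109 s, if anything falls off the work surface, if the arm or the gripper's body presses on something with over 40 N, if the wrist force passes 120 N, or if a joint passes its speed limit or range.

## Working session

There is one attempt and no reset: what is moved stays moved. The work goes in short steps, Python scripts to look and compute and a tool call to move; the robot and the scene stay as the last step left them, time stands still between calls to the robot, and variables do not carry over. Pictures are saved under pics/ and viewed, and the job is handed in when it is done.

Besides the shell and the picture viewer there is one more tool, called after ">>>" by a JSON object that holds its "name" and its "arguments", one argument or row to a line. apply_moves: Moves the arm, as the interface text tells. Its arguments: {"type":"object","properties":{"motion":{"type":"array","items":{"type":"array","items":{"type":"number"}}}},"required":["motion"]}

```bash
ls; mkdir -p pics
python3 - <<'E'
from cell import ctrl
import cv2
s=ctrl.read_state(); print({k:(v if not hasattr(v,'tolist') else v.tolist()) for k,v in s.items()}, ctrl.grip_depth)
for n in ("side","top"):
    p=ctrl.get_image(n); cv2.imwrite(f"pics/{n}0.png",p["image"][:,:,::-1])
    print(n,{k:v for k,v in p.items() if k!="image"})
    for q in ["mill","flask","spice_jar","salt","egg_timer","spot_1","blue_knob"]:
        print(q,[([round(float(c)) for c in d["location"]],round(d["confidence"],2)) for d in ctrl.mark_of(p,q)])
E
```

```text
pics
{'clock': 0.0, 'qpos': [-1.3878014450881928, 0.62937712459828, 0.0383930175646258, 1.5184339618799725, -0.02699761488232102, 0.9962927845693975, -0.020010997664292016], 'qd': [0.0014036022116686326, 0.00010389556508062515, -0.0008522488173177338, 0.00023703624100724447, -0.0008056510641369397, 0.00019419982218747982, -0.0003211187417446736], 'tau': [-0.00032822430512169376, -56.3422429561615, 1.2261593341827393, -19.343639016151428, 0.011021719838026911, 0.010846779041457921, -3.3684683842238883e-06], 'eef_pos': [159.82293018498817, 629.3019266528837, 202.24708157661595], 'tool_rot': [-1.5707989722623985, 0.001994779181970552, 1.3220298355577476], 'force': [1.1529758816847882, 0.05132119768398202, -0.3928204143213156], 'torque': [0.05490778330203887, -0.040733661325660586, 0.030792443756016363], 'width': 85.2224453256416} 18.700000000000003
side {'vfov': 49.261873688632, 'cx': 314.794916205479, 'cy': 227.3065633132072, 'k1': -0.15155691383233671, 'extrinsics': array([[-9.25121898e-01, -3.79565966e-01,  8.89672418e-03,
         4.59759305e+02],
       [ 2.45951331e-01, -5.8128048
[... 686 characters left out ...]
array([[ 5.41700307e-02, -9.98530665e-01, -1.45545706e-03,
        -1.40335106e+02],
       [ 9.44846853e-01,  5.07860903e-02,  3.23550919e-01,
        -4.89195508e+02],
       [-3.23001597e-01, -1.89019472e-02,  9.46209641e-01,
        -1.44963885e+03],
       [ 0.00000000e+00,  0.00000000e+00,  0.00000000e+00,
         1.00000000e+00]]), 'shot': 2}
mill [([460, -236, 0], 0.81)]
flask [([610, -469, 2], 0.74), ([544, -395, 1], 0.58)]
spice_jar [([452, -458, 1], 0.67)]
salt [([450, -346, -2], 0.86)]
egg_timer [([550, -290, 0], 0.72)]
spot_1 [([523, 64, 8], 0.78), ([522, -21, 18], 0.72), ([522, -106, 8], 0.63), ([522, 158, 12], 0.58)]
blue_knob [([517, -157, 12], 0.57), ([543, -393, 2], 0.17)]
```

View pics/side0.png

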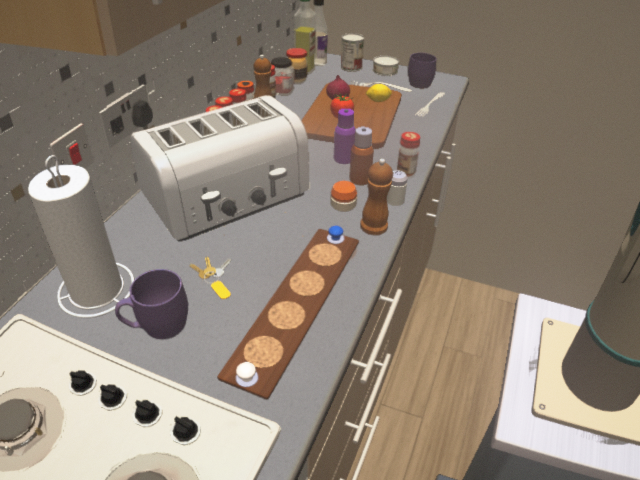

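View pics/top0.png

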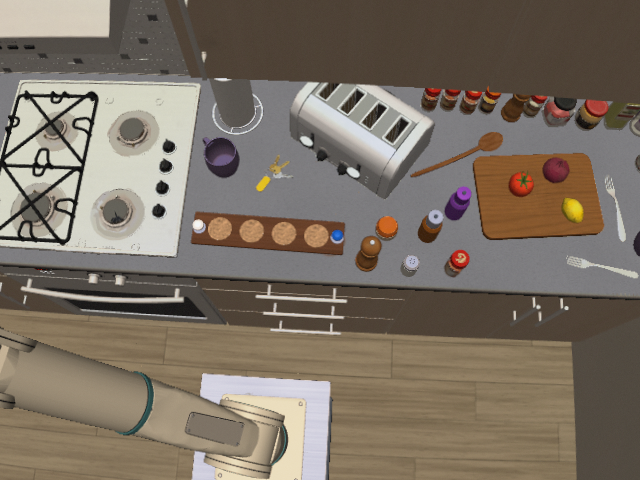

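The top picture shows the blue knob at the right end, px (337,236), and the white knob at the left, px (198,227). So the mill goes on spot 4, the flask on 3, the jar on 2 and the salt on 1.

There are three pairs that could be confused:
- **Flask:** the amber one with the steel cap at top px (431,225) is meant. The purple one at (458,203) is not.
- **Mill:** the one at (369,250) stands in the group. The one at (516,107) is in the back row.
- **Jar:** the one at (458,262) stands in the group. The others are in the back row.

Next I'll refine the positions and confirm these with an enlarged crop.

```bash
cat > h.py <<'E'
import numpy as np, cv2
def K(p):
    f=240/np.tan(np.radians(p["vfov"]/2)); return f
def proj(p,X):
    X=np.atleast_2d(np.asarray(X,float)); E=p["extrinsics"]; c=X@E[:3,:3].T+E[:3,3]
    a=c[:,0]/-c[:,2]; b=-c[:,1]/-c[:,2]; r2=a*a+b*b; s=1+p["k1"]*r2; f=K(p)
    return np.c_[p["cx"]+f*a*s,p["cy"]+f*b*s]
def back(p,uv,z):
    f=K(p); d=np.array([(uv[0]-p["cx"])/f,(uv[1]-p["cy"])/f]); u=d.copy()
    for _ in range(30): u=d/(1+p["k1"]*(u@u))
    E=p["extrinsics"]; R=E[:3,:3]; C=-R.T@E[:3,3]; r=R.T@np.array([u[0],-u[1],-1.]); t=(z-C[2])/r[2]; return C+t*r
def ring(x,y,z,r):
    a=np.linspace(0,2*np.pi,40); return np.c_[x+r*np.cos(a),y+r*np.sin(a),0*a+z]
PROF={"mill":[(0,29),(137,24),(165,6)],"flask":[(0,26),(82,26),(94,19),(132,19)],"spice_jar":[(0,21),(85,22.5),(106,22.5)],"salt":[(0,21),(52,21),(64,20.5)],"egg_timer":[(0,29),(57,3)]}
E
cat > look.py <<'E'
from cell import ctrl
from h import *
import sys
tag=sys.argv[1]
marks={}
for n in ("side","top"):
  acc={}
  for k in range(3):
    p=ctrl.get_image(n)
    for q in ["mill","flask","spice_jar","salt","egg_timer","blue_knob"]:
        for d in ctrl.mark_of(p,q):
            if d["confidence"]>.3: acc.setdefault(q,[]).append(d["location"])
  for q,v in acc.items():
    v=np.array(v); print(n,q,v.round(0).astype(int).tolist()); marks.setdefault(q,[]).extend(v)
  im=p["image"]; hsv=cv2.cvtColor(im,cv2.COLOR_RGB2HSV)
  if len(sys.argv)>2: 
    m=cv2.inRange(im,(150,100,50),(235,190,140))
    nn,l,st,c=cv2.connectedComponentsWithStats(cv2.morphologyEx(m,cv2.MORPH_CLOSE,np.ones((3,3))))
    for i in range(1,nn):
        if 250<st[i,4]<3000:
            X=back(p,c[i],14)
            if 470<X[0]<570 and -150<X[1]<200: print("disc",n,st[i].tolist(),X.round(1))
  globals()["p_"+n]=p
est={q:np.array([x for x in v if q!="flask" or x[0]<580]).mean(0) if q!="x" else 0 for q,v in marks.items()}
for q,e in est.items(): print(q,e.round(1))
for n,box in (("side",(300,100,480,260)),("top",(330,180,490,290))):
    p=globals()["p_"+n]; s=4; x0,y0,x1,y1=box
    im=cv2.resize(p["image"][y0:y1,x0:x1],None,fx=s,fy=s,interpolation=cv2.INTER_CUBIC)[:,:,::-1].copy()
    for q,pr in PROF.items():
        if q in est:
            for z,r in pr:
                uv=((proj(p,ring(est[q][0],est[q][1],z,r))-[x0,y0]+.5)*s).astype(int)
                cv2.polylines(im,[uv],True,(0,255,0),1)
    cv2.imwrite(f"pics/{n}_{tag}.png",im)
E
python3 look.py a disc
```

```text
side mill [[461, -234, 0], [458, -235, 0], [459, -235, -1]]
side flask [[543, -393, 2], [613, -469, -2], [613, -467, -1], [542, -395, 3], [524, 156, 14], [546, -394, 1], [614, -465, -4]]
side spice_jar [[449, -457, 1], [451, -456, -1]]
side salt [[448, -344, 2], [526, 66, 13], [450, -341, 0], [519, -158, 13], [449, -346, 4]]
side egg_timer [[547, -285, -1], [544, -283, -2], [448, -343, 2], [545, -284, -4]]
side blue_knob [[517, -158, 13], [517, -160, 15], [541, -393, 1], [516, -160, 12]]
disc side [308, 242, 34, 24, 621] [ 519.6 -105.5   14. ]
disc side [289, 270, 36, 26, 735] [521.4 -19.9  14. ]
disc side [268, 300, 38, 30, 876] [523.3  65.1  14. ]
disc side [243, 335, 41, 37, 1042] [525.3 150.3  14. ]
top mill [[459, -238, 0], [458, -241, -1], [549, -289, 0], [459, -239, -4]]
top flask [[545, -395, 2], [609, -471, -2], [544, -394, 3], [611, -468, 3], [609, -471, -2], [543, -395, 4]]
top spice_jar [[449, -458, -1], [452, -459, -3], [452, -456, 0]]
top salt [[447, -346, 0], [447, -346, -2], [524, 67, 9], [445, -345, 0]]
top egg_timer [[548, -285, 1], [549, -287, 1]]
top blue_knob [[519, -158, 12], [518, -157, 15], [453, -462, 1], [520, -158, 9]]
disc top [208, 217, 24, 23, 421] [525.6 149.8  14. ]
disc top [240, 220, 24, 22, 421] [523.7  65.4  14. ]
disc top [272, 222, 24, 23, 433] [521.6 -19.6  14. ]
disc top [304, 224, 25, 23, 435] [ 519.7 -104.4   14. ]
mill [ 472.1 -244.5   -0.8]
flask [ 541.  -315.6    4. ]
spice_jar [ 450.6 -457.4   -1. ]
salt [ 472.9 -232.6    4.3]
egg_timer [ 5.303e+02 -2.947e+02 -3.000e-01]
blue_knob [ 512.7 -225.8    9.6]
```

```bash
cat > ov.py <<'E'
from cell import ctrl
from h import *
import sys
est=eval(sys.argv[2]); out=[]
for n,box in (("side",(320,110,440,250)),("top",(340,185,490,285))):
    p=ctrl.get_image(n); x0,y0,x1,y1=eval(sys.argv[3])[n] if len(sys.argv)>3 else box; s=min(6,600/(y1-y0),380/(x1-x0)); 
    im=cv2.resize(p["image"][y0:y1,x0:x1],None,fx=s,fy=s,interpolation=cv2.INTER_CUBIC)[:,:,::-1].copy(); raw=im.copy()
    for q,(x,y,*b) in est.items():
        for z,r in PROF[q]:
            uv=((proj(p,ring(x,y,z+(b[0] if b else 0),r))-[x0,y0]+.5)*s).astype(int)
            cv2.polylines(im,[uv],True,(0,255,0),1)
    cv2.imwrite(f"pics/{n}_{sys.argv[1]}.png",np.hstack([raw,im]))
E
python3 ov.py b "dict(mill=(459,-237),flask=(544,-394),spice_jar=(451,-457.5),salt=(448,-345),egg_timer=(547,-285))"
```

```text
(no output)
```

View pics/side_b.png

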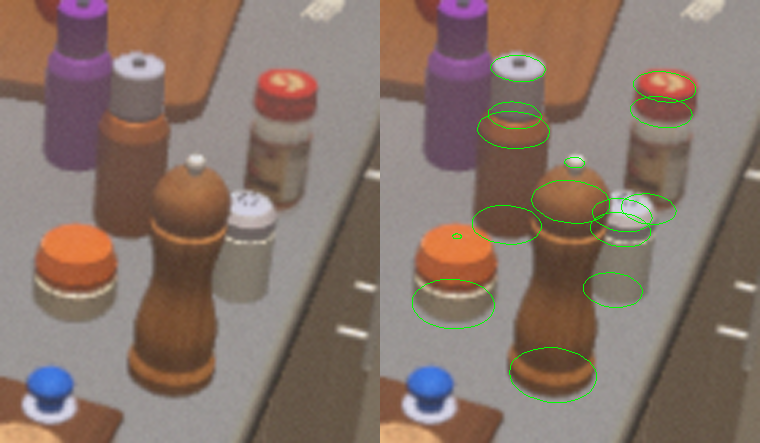

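View pics/top_b.png

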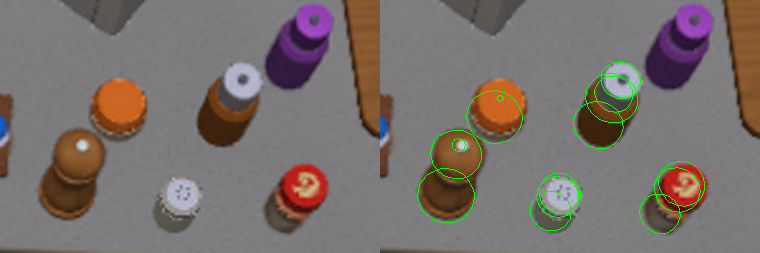

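The crops confirm the amber flask at side crop px (135,150), which has the steel cap and isn't purple. The group mill is at (180,280), the jar at (280,140), the salt at (245,245) and the timer at (75,270). Projected outlines fit within about 1 px, except the salt, which I'm correcting to (446,-347).

```bash
cat > plan.py <<'E'
# usage: plan.py "[(x,y,z,yaw),...]"  world TCP targets -> tool-axis shifts (cm), turn
from cell import ctrl
import numpy as np, sys
s=ctrl.read_state(); P=np.array(s["eef_pos"]); yaw=s["tool_rot"][2]
print("t",round(s["clock"],2),"P",P.round(1),"rot",np.round(s["tool_rot"],3),"w",round(float(s["width"]),1),"F",np.round(s["force"],1))
c,sn=np.cos(yaw),np.sin(yaw)
for x,y,z,w in eval(sys.argv[1]):
    d=(np.array([x,y,z])-P)/10
    print([round(c*d[0]+sn*d[1],2),round(-d[2],2),round(-sn*d[0]+c*d[1],2),round(yaw-w,3)])
E
python3 plan.py "[(350,450,300,0.9),(500,130,320,0.3),(459,-237,300,0)]"
python3 -c "
import sys
from cell import ctrl
from h import *
p=ctrl.get_image('top')
print(back(p,(385,192),0),back(p,(432,130),180),back(p,(330,160),0))"
```

```text
t 3.0 P [160.  630.  203.2] rot [-1.571 -0.     1.322] w 85.6 F [ 0.3  1.3 -0.4]
[np.float64(-12.77), np.float64(-9.68), np.float64(-22.85), np.float64(0.422)]
[np.float64(-40.09), np.float64(-11.68), np.float64(-45.26), np.float64(1.022)]
[np.float64(-76.67), np.float64(-9.68), np.float64(-50.33), np.float64(1.322)]
[ 657.91887286 -283.7483365     0.        ] [ 755.20068082 -381.94056519  180.        ] [ 745.2508884  -130.70635984    0.        ]
```

>>> {"name": "apply_moves", "arguments": {
  "motion": [
    [-12.8,-9.7,-22.9,0.42,8.5],
    [-12.8,-9.7,-22.9,0.42,8.5],
    [-12.8,-9.7,-22.9,0.42,8.5],
    [-12.8,-9.7,-22.9,0.42,8.5],
    [-40.1,-11.7,-45.3,1.02,8.5],
    [-40.1,-11.7,-45.3,1.02,8.5],
    [-40.1,-11.7,-45.3,1.02,8.5],
    [-40.1,-11.7,-45.3,1.02,8.5],
    [-40.1,-11.7,-45.3,1.02,8.5],
    [-40.1,-11.7,-45.3,1.02,8.5],
    [-76.7,-9.7,-50.3,1.32,8.5],
    [-76.7,-9.7,-50.3,1.32,8.5],
    [-76.7,-9.7,-50.3,1.32,8.5],
    [-76.7,-9.7,-50.3,1.32,8.5],
    [-76.7,-9.7,-50.3,1.32,8.5],
    [-76.7,-9.7,-50.3,1.32,8.5],
    [-76.7,-9.7,-50.3,1.32,8.5],
    [-76.7,-9.7,-50.3,1.32,8.5],
    [-76.7,-9.7,-50.3,1.32,8.5]
  ]
}}

```text
clock: 5.42
eef_pos: [459.3, -235.4, 300.1]
tool_rot: [-1.57, -0.0, 0.005]
force: [0.9, 0.4, 0.5]
width: 85.3
```

```bash
python3 plan.py "[(459,-237,200,0),(459,-237,116,0)]"
```

```text
t 5.42 P [ 459.3 -235.4  300.1] rot [-1.57  -0.     0.005] w 85.3 F [0.9 0.4 0.5]
[np.float64(-0.03), np.float64(10.01), np.float64(-0.16), np.float64(0.005)]
[np.float64(-0.03), np.float64(18.41), np.float64(-0.16), np.float64(0.005)]
```

>>> {"name": "apply_moves", "arguments": {
  "motion": [
    [0,5,-0.15,0,8.5],
    [0,10,-0.15,0,8.5],
    [0,14,-0.15,0,8.5],
    [0,17,-0.15,0,8.5],
    [0,18.5,-0.15,0,8.5],
    [0,18.5,-0.15,0,8.5],
    [0,18.5,-0.15,0,6.5],
    [0,18.5,-0.15,0,5],
    [0,18.5,-0.15,0,4],
    [0,18.5,-0.15,0,4],
    [0,18.5,-0.15,0,4],
    [0,18.5,-0.15,0,4]
  ]
}}

```text
clock: 6.92
eef_pos: [459.0, -238.9, 115.3]
tool_rot: [-1.571, -0.001, 0.002]
force: [-0.3, -0.9, 0.8]
width: 40.3
```

```bash
python3 ov.py c "{}" "dict(side=(320,60,480,260),top=(300,150,500,300))"
```

```text
(no output)
```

View pics/side_c.png

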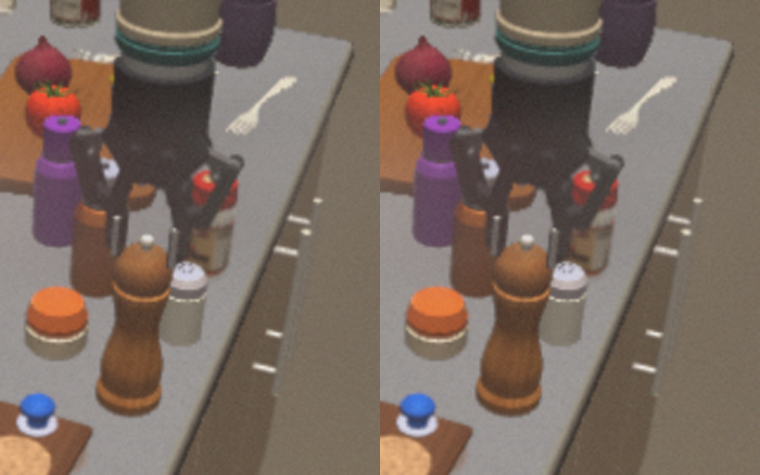

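```bash
python3 -c "
from cell import ctrl
from h import *
s=ctrl.read_state();print({k:np.round(v,3).tolist() for k,v in s.items()})
p=ctrl.get_image('side')
print(proj(p,[(459,-239,115),(439,-239,115),(479,-239,115),(459,-239,134)]))
cv2.imwrite('pics/side_d.png',p['image'][:,:,::-1])
p=ctrl.get_image('top')
print(proj(p,[(459,-239,115)]))
cv2.imwrite('pics/top_d.png',p['image'][:,:,::-1])
"
```

```text
{'clock': 7.025, 'qpos': [0.124, 0.61, 0.455, 1.982, -0.432, 0.645, 0.861], 'qd': [-0.0, -0.0, 0.002, -0.001, 0.0, 0.001, 0.0], 'tau': [0.106, -44.946, 5.866, -11.887, 0.098, 0.155, -0.001], 'eef_pos': [458.895, -238.927, 115.32], 'tool_rot': [-1.571, -0.0, 0.002], 'force': [1.167, 0.346, 2.267], 'torque': [-0.01, -0.133, 0.032], 'width': 40.255}
[[379.11717945 181.96993895]
 [388.8667432  184.2495297 ]
 [369.45810166 179.71825673]
 [379.92926135 173.90257784]]
[[369.76882146 248.25854152]]
```

View pics/side_d.png

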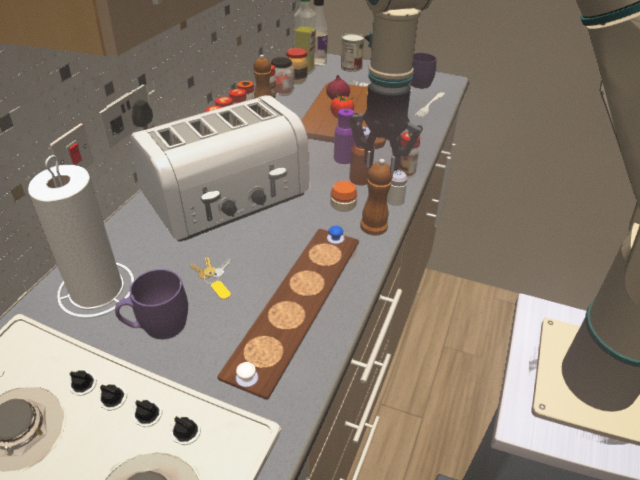

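View pics/top_d.png

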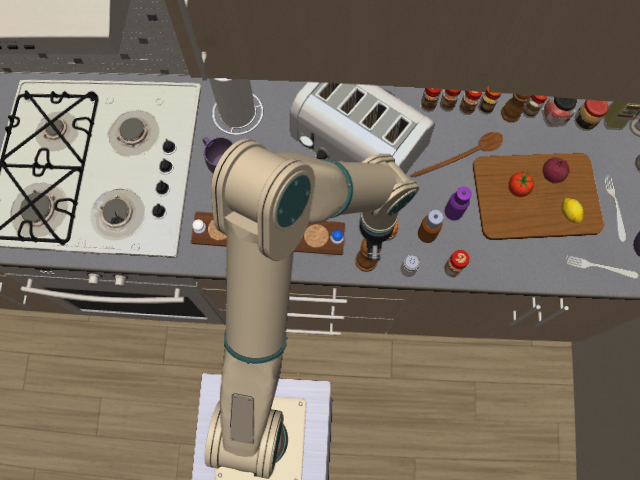

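```bash
python3 -c "
import cv2,numpy as np
a=cv2.imread('pics/side_d.png')[120:240,335:435]; b=cv2.imread('pics/top_d.png')[190:290,330:430]
a=cv2.resize(a,None,fx=4,fy=4,interpolation=3)
b=cv2.resize(b,(400,480),interpolation=3)
cv2.imwrite('pics/z_d.png',np.hstack([a,b]))"
```

```text
(no output)
```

View pics/z_d.png

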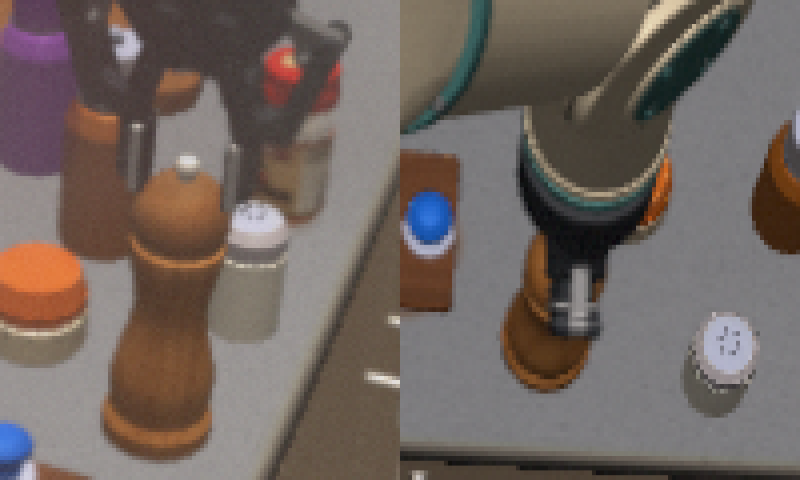

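```bash
python3 -c "
from cell import ctrl
from h import *
s=ctrl.get_image('side');t=ctrl.get_image('top')
for z in (100,115,130,145,160):
  print(z,back(s,(393,172.5),z).round(),back(t,(373.7,259.8),z).round(), back(s,(369,167.5),z).round())
print(proj(t,[(439,-239,115),(435,-239,135),(430,-239,170)]))
# motion history of the mill: still upright?
for n,p in (('s',s),('t',t)): print([([round(float(c)) for c in d['location']],round(d['confidence'],2)) for d in ctrl.mark_of(p,'mill')])
"
```

```text
100 [ 448. -306.  100.] [ 435. -250.  100.] [ 500. -304.  100.]
115 [ 443. -283.  115.] [ 430. -249.  115.] [ 493. -282.  115.]
130 [ 438. -260.  130.] [ 426. -248.  130.] [ 487. -259.  130.]
145 [ 433. -237.  145.] [ 421. -247.  145.] [ 481. -236.  145.]
160 [ 428. -214.  160.] [ 417. -246.  160.] [ 475. -213.  160.]
[[369.53644256 256.15986752]
 [370.13454065 255.31049551]
 [371.24549898 252.94295407]]
[([459, -236, 0], 0.63)]
[([458, -240, 2], 0.8)]
```

The reading of 40 mm is just the commanded width, less than the 48 mm head. In the picture the fingers look higher than, and behind, where the pose says they should be. I'll open, back off and check the tool against the cameras.

>>> {"name": "apply_moves", "arguments": {
  "motion": [
    [0,0,0,0,8.5],
    [0,0,0,0,8.5],
    [0,0,0,0,8.5],
    [0,0,0,0,8.5],
    [0,-4,0,0,8.5],
    [0,-9,0,0,8.5],
    [0,-9,0,0,8.5],
    [0,-9,0,0,4],
    [0,-9,0,0,4],
    [0,-9,0,0,4],
    [0,-9,0,0,4],
    [0,-9,0,0,4]
  ]
}}

```text
clock: 8.82
eef_pos: [458.5, -238.7, 204.9]
tool_rot: [-1.571, 0.001, 0.002]
force: [0.5, -0.5, -0.5]
width: 40.2
```

```bash
python3 -c "
from cell import ctrl
from h import *
st=ctrl.read_state(); P=np.array(st['eef_pos']); print(P,st['width'],st['tool_rot'])
s=ctrl.get_image('side');t=ctrl.get_image('top')
pts=[P+[-20,0,0],P+[20,0,0],P,P+[0,0,18.7],P+[0,0,18.7+54]]
ims=[]
for p,(x0,y0) in ((s,(330,90)),(t,(320,180))):
  a=p['image'][y0:y0+120,x0:x0+100,::-1]; a=cv2.resize(a,None,fx=4,fy=4,interpolation=3); b=a.copy()
  for u in proj(p,pts): cv2.circle(b,tuple(((u-[x0,y0]+.5)*4).astype(int).tolist()),3,(0,255,0),-1)
  ims+= [b]
cv2.imwrite('pics/z_e.png',np.hstack(ims))"
```

```text
[ 458.53740879 -238.74975883  204.91952365] 40.18675625976595 [-1.57067824e+00  5.10555315e-04  1.84754819e-03]
```

View pics/z_e.png

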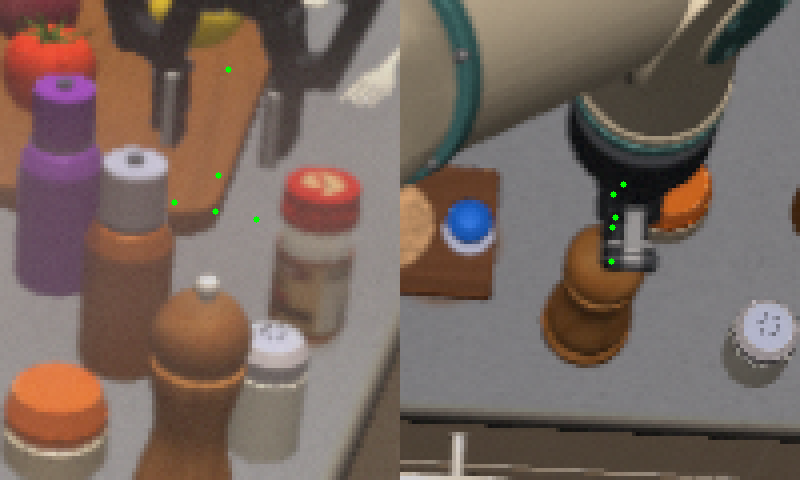

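Same discrepancy in free air: predicted tip px is about (215,210) in the side crop, but the seen tips are at (170,143) and (268,165). I'll shut the fingers and triangulate the tip at two yaws to find the offset.

>>> {"name": "apply_moves", "arguments": {
  "motion": [
    [0,-4,0,0,0],
    [0,-4,0,0,0],
    [0,-4,0,0,0],
    [0,-4,0,0,0],
    [0,-4,0,0,0],
    [0,-4,0,0,0]
  ]
}}

```text
clock: 9.68
eef_pos: [458.4, -238.6, 244.8]
tool_rot: [-1.571, 0.001, 0.002]
force: [0.1, 0.7, -0.4]
width: 0.1
```

```bash
cat > tip.py <<'E'
from cell import ctrl
from h import *
import sys
st=ctrl.read_state(); P=np.array(st['eef_pos']); print(P.round(1),round(st['width'],1),np.round(st['tool_rot'],4))
ims=[]
for n in('side','top'):
  p=ctrl.get_image(n); u0=proj(p,P)[0]; x0,y0=(u0-[40,75]).astype(int); x0=max(x0,0);y0=max(y0,0)
  print(n,'origin',x0,y0,'pred',u0.round(1), 'crop',((u0-[x0,y0]+.5)*5).round())
  a=p['image'][y0:y0+120,x0:x0+80,::-1]; a=cv2.resize(a,None,fx=5,fy=5,interpolation=3)
  for u in proj(p,[P,P+[0,0,18.7],P+[0,0,72.7]]): cv2.circle(a,tuple(((u-[x0,y0]+.5)*5).astype(int).tolist()),3,(0,255,0),-1)
  ims.append(a)
cv2.imwrite(f'pics/tip_{sys.argv[1]}.png',np.hstack(ims))
E
python3 tip.py 1
```

```text
[ 458.4 -238.6  244.8] 0.1 [-1.5705e+00  8.0000e-04  1.9000e-03]
side origin 345 48 pred [385.2 123.3] crop [203. 379.]
top origin 334 155 pred [374.1 230.7] crop [203. 381.]
```

View pics/tip_1.png

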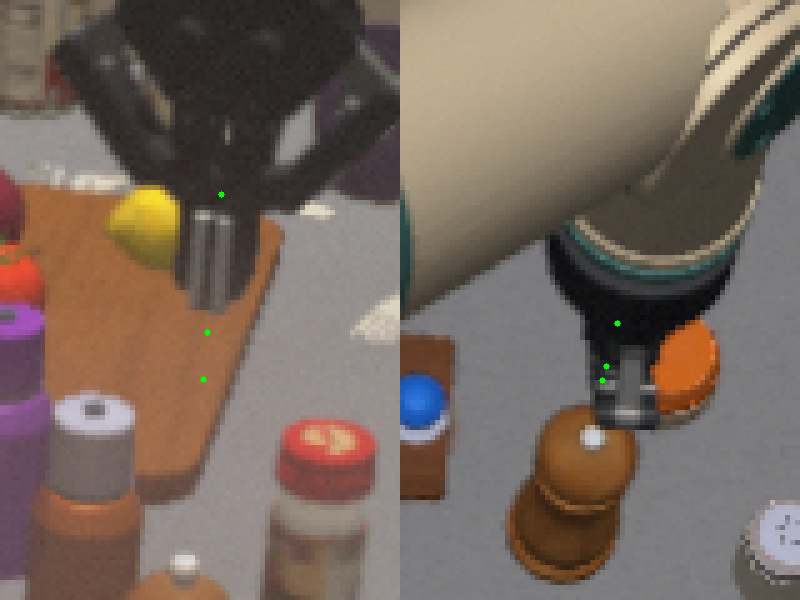

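>>> {"name": "apply_moves", "arguments": {
  "motion": [
    [0,0,0,1.57,0],
    [0,0,0,1.57,0],
    [0,0,0,1.57,0],
    [0,0,0,1.57,0],
    [0,0,0,1.57,0],
    [0,0,0,1.57,0],
    [0,0,0,1.57,0],
    [0,0,0,1.57,0],
    [0,0,0,1.57,0],
    [0,0,0,1.57,0],
    [0,0,0,1.57,0]
  ]
}}

```text
clock: 11.15
eef_pos: [458.7, -238.7, 245.2]
tool_rot: [-1.571, 0.0, -1.567]
force: [-1.2, 0.4, 0.5]
width: -0.2
```

```bash
python3 tip.py 2
```

```text
[ 458.7 -238.7  245.2] -0.2 [-1.5708e+00  1.0000e-04 -1.5667e+00]
side origin 345 48 pred [385.1 123.1] crop [203. 378.]
top origin 334 155 pred [374.1 230.5] crop [203. 380.]
```

View pics/tip_2.png

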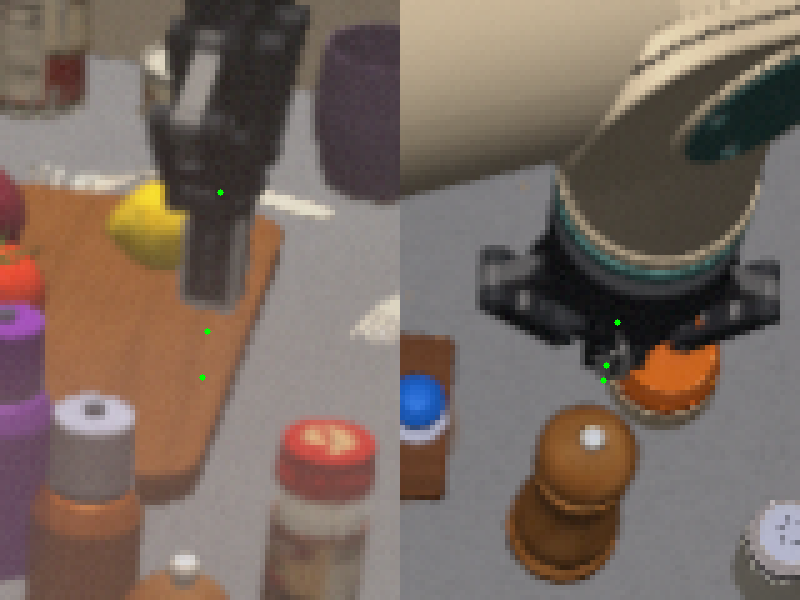

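```bash
python3 plan.py "[(521.5,-20,150,0),(521.5,-20,50,0)]"
```

```text
t 11.25 P [ 458.7 -238.8  245.3] rot [-1.571  0.    -1.567] w -0.2 F [-0.4  0.4 -0.6]
[np.float64(-21.85), np.float64(9.53), np.float64(6.36), np.float64(-1.567)]
[np.float64(-21.85), np.float64(19.53), np.float64(6.36), np.float64(-1.567)]
```

>>> {"name": "apply_moves", "arguments": {
  "motion": [
    [-10,0,3,-0.4,0],
    [-21.8,2,6.4,-1.567,0],
    [-21.8,5,6.4,-1.567,0],
    [-21.8,9.5,6.4,-1.567,0],
    [-21.8,9.5,6.4,-1.567,0],
    [-21.8,14,6.4,-1.567,0],
    [-21.8,19.5,6.4,-1.567,0],
    [-21.8,19.5,6.4,-1.567,0],
    [-21.8,19.5,6.4,-1.567,0],
    [-21.8,19.5,6.4,-1.567,0],
    [-21.8,19.5,6.4,-1.567,0],
    [-21.8,19.5,6.4,-1.567,0]
  ]
}}

```text
clock: 12.75
eef_pos: [522.2, -20.5, 50.4]
tool_rot: [-1.571, -0.0, -0.001]
force: [-0.6, 0.0, -0.5]
width: 0.0
```

```bash
python3 tip.py 3
```

```text
[522.2 -20.5  50.4] 0.0 [-1.5709e+00 -4.0000e-04 -1.4000e-03]
side origin 266 192 pred [306.3 267.9] crop [204. 382.]
top origin 243 153 pred [283.  228.1] crop [203. 378.]
```

View pics/tip_3.png

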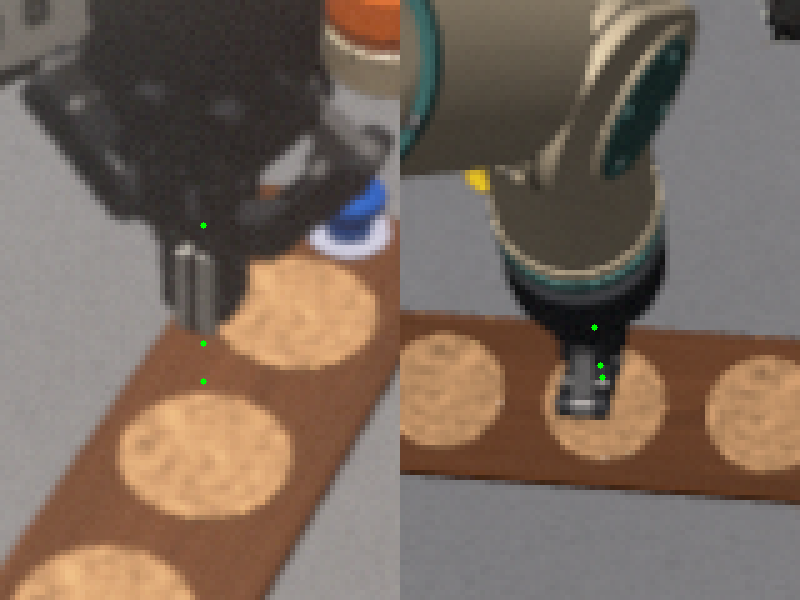

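The gripper really does look displaced about 25 mm up, and tilted compared with nearby verticals. I'll measure it from silhouettes, using the difference from the first pictures, instead of by eye.

```bash
cat > sil.py <<'E'
from cell import ctrl
from h import *
import sys
tag=sys.argv[1]
st=ctrl.read_state(); P=np.array(st['eef_pos']); yaw=st['tool_rot'][2]
print(P.round(1),round(st['width'],1),np.round(st['tool_rot'],4),np.round(st['qpos'],3))
ims=[]
for n in('side','top'):
  p=ctrl.get_image(n); np.savez(f'pics/{tag}_{n}.npz',image=p['image'],P=P,rot=st['tool_rot'],q=st['qpos'],w=st['width'],**{k:p[k] for k in('vfov','cx','cy','k1','extrinsics')})
  bg=cv2.imread(f'pics/{n}0.png')[:,:,::-1].astype(int)
  d=np.abs(cv2.GaussianBlur(p['image'],(3,3),0).astype(int)-cv2.GaussianBlur(bg.astype(np.uint8),(3,3),0)).sum(2)
  m=(d>60).astype(np.uint8)*255
  u0=proj(p,P)[0]; x0,y0=(u0-[40,75]).astype(int)
  a=p['image'][y0:y0+120,x0:x0+80,::-1]; a=cv2.resize(a,None,fx=5,fy=5,interpolation=3)
  mm=cv2.resize(m[y0:y0+120,x0:x0+80],None,fx=5,fy=5,interpolation=0)
  c,_=cv2.findContours(mm,cv2.RETR_LIST,cv2.CHAIN_APPROX_NONE); 
  cv2.drawContours(a,c,-1,(0,255,255),1)
  for u in proj(p,[P,P+[0,0,18.7],P+[0,0,72.7],P+[0,0,150]]): cv2.circle(a,tuple(((u-[x0,y0]+.5)*5).astype(int).tolist()),3,(0,255,0),-1)
  ims.append(a); print(n,x0,y0)
cv2.imwrite(f'pics/sil_{tag}.png',np.hstack(ims))
E
python3 sil.py s3
```

```text
[522.1 -20.4  50.3] -0.0 [-1.5709e+00 -1.0000e-04 -1.1000e-03] [-0.258  0.716  0.373  2.007 -0.512  0.509  0.484]
side 266 192
top 243 153
```

View pics/sil_s3.png

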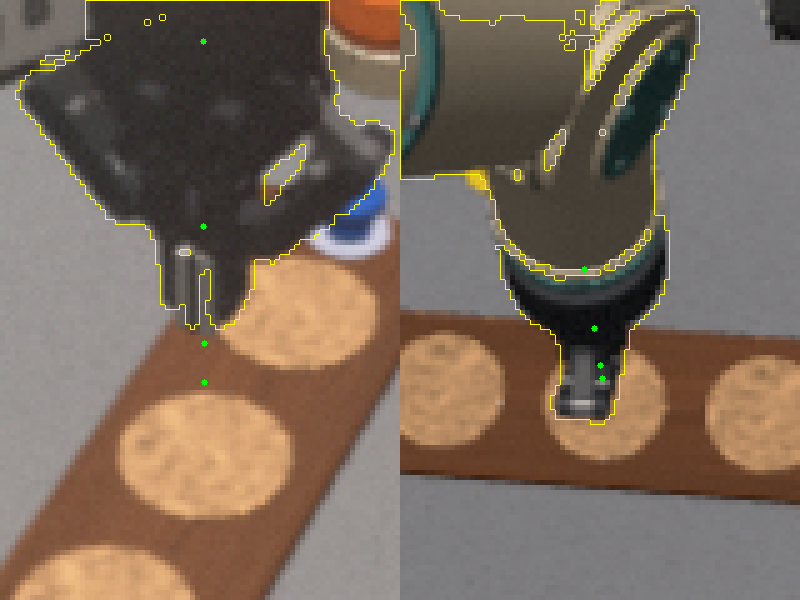

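>>> {"name": "apply_moves", "arguments": {
  "motion": [
    [0,-3,0,-1.57,8.5],
    [0,-3,0,-1.57,8.5],
    [0,-3,0,-1.57,8.5],
    [0,-3,0,-1.57,8.5],
    [0,-3,0,-1.57,8.5],
    [0,-3,0,-1.57,8.5],
    [0,-3,0,-1.57,8.5],
    [0,-3,0,-1.57,8.5],
    [0,-3,0,-1.57,8.5],
    [0,-3,0,-1.57,8.5],
    [0,-3,0,-1.57,8.5]
  ]
}}

```text
clock: 14.32
eef_pos: [522.0, -20.6, 80.2]
tool_rot: [-1.571, 0.0, 1.568]
force: [-0.6, -0.1, 0.4]
width: 85.0
```

```bash
python3 sil.py s4
```

```text
[522.  -20.6  80.2] 85.0 [-1.5707e+00  1.0000e-04  1.5676e+00] [-1.000e-03  6.290e-01 -2.000e-02  1.984e+00  2.400e-02  5.290e-01
  1.530e+00]
side 266 180
top 242 149
```

View pics/sil_s4.png

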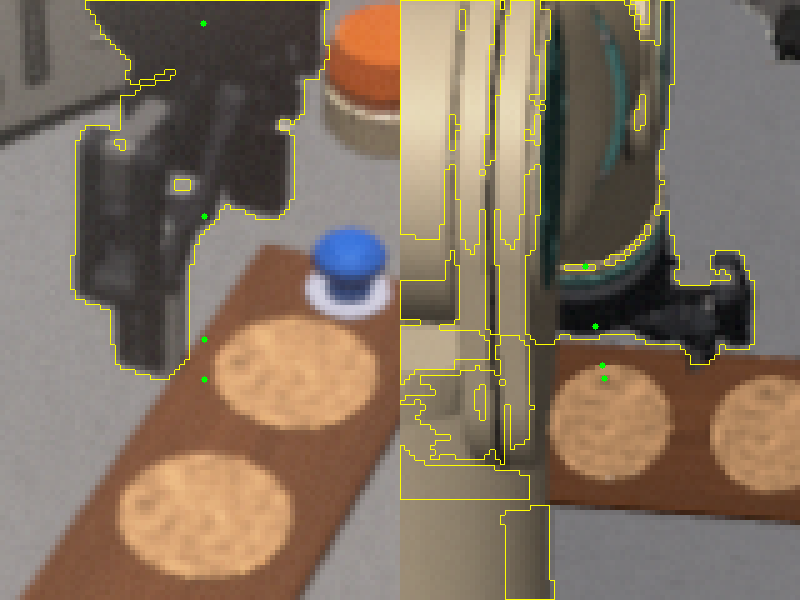

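```bash
cat > fk.py <<'E'
import numpy as np, itertools
from scipy.spatial.transform import Rotation as R
from scipy.optimize import least_squares
D=[([-1.388,.628,.038,1.517,-.027,.996,-.02],(160.03,630.007,203.213),(-1.5708,0,1.322)),
([.124,.61,.455,1.982,-.432,.645,.861],(458.895,-238.927,115.32),(-1.571,0,.002)),
([-0.258,0.716,0.373,2.007,-0.512,0.509,0.484],(522.1,-20.4,50.3),(-1.5709,0,-.0011)),
([-0.001,.629,-.02,1.984,.024,.529,1.530],(522,-20.6,80.2),(-1.5707,0,1.5676))]
def fk(q,S,par,chain=False):
    phi,d1,a1,d3,a4,d5,a5,a6,d7,psi=par
    T=np.eye(4); out=[]
    def mul(rot=None,t=None):
        nonlocal T
        M=np.eye(4)
        if rot is not None: M[:3,:3]=rot
        if t is not None: M[:3,3]=t
        T=T@M
    rz=lambda a:R.from_euler('z',a).as_matrix(); ry=lambda a:R.from_euler('y',a).as_matrix()
    mul(rz(S[0]*q[0]+phi)); mul(t=(a1,0,d1)); out.append(T.copy())
    mul(ry(q[1])); mul(rz(S[1]*q[2])); mul(t=(a4,0,d3)); out.append(T.copy())
    mul(ry(q[3])); mul(t=(a5,0,0)); mul(rz(S[2]*q[4])); mul(t=(a6,0,d5)); out.append(T.copy())
    mul(ry(q[5])); mul(rz(S[3]*q[6])); 
    mul(rz(psi)); mul(R.from_euler('x',np.pi/2).as_matrix()@np.diag([1,1,1])) # tool y along old z
    # after: columns: x, y->z? fix below
    T2=T.copy(); T2[:3,3]+=T[:3,1]*d7 
    return (T2,out) if chain else T2
E
cat > fitfk.py <<'E'
from fk import *
best=[]
for S in itertools.product((1,-1),repeat=4):
  for psi0 in (0,np.pi):
    def res(par):
        e=[]
        for q,p,r in D:
            T=fk(q,S,par); e+=list((T[:3,3]-p)); Rr=R.from_euler('xyz',r).as_matrix()
            e+=list(300*R.from_matrix(T[:3,:3].T@Rr).as_rotvec())
        e+=list(np.array(par[[2,4,6,7]])*0.01)
        return np.array(e)
    for ph in (0,np.pi/2):
      s=least_squares(res,[ph,300,0,350,0,350,0,0,250,psi0]); best.append((s.cost,S,s.x,s.fun))
best.sort(key=lambda b:b[0])
for b in best[:4]: print(round(b[0],2),b[1],b[2].round(3))
print(best[0][3].round(2))
np.savez('fk.npz',S=best[0][1],par=best[0][2])
E
python3 fitfk.py
```

```text
8.29 (-1, -1, -1, -1) [-4.700000e-02  4.902711e+03  1.959700e+01  4.858280e+02  3.193000e+01
  3.704080e+02 -2.393500e+01  1.874300e+01  4.877166e+03 -3.189000e+00]
8.29 (-1, -1, -1, -1) [   6.236 4902.701   19.597  485.828   31.93   370.408  -23.935   18.743
 4877.157    9.378]
8.29 (-1, -1, -1, -1) [ 6.236000e+00  4.902725e+03  1.959700e+01  4.858280e+02  3.193000e+01
  3.704080e+02 -2.393600e+01  1.874300e+01  4.877180e+03  3.095000e+00]
8.29 (-1, -1, -1, -1) [-4.700000e-02  4.902728e+03  1.959700e+01  4.858280e+02  3.193000e+01
  3.704080e+02 -2.393600e+01  1.874300e+01  4.877183e+03  3.095000e+00]
[ 1.13 -0.26  0.04 -0.1   0.07  0.33  0.36  0.25 -2.27 -0.11  0.05 -0.11
  0.63 -0.7   0.02  0.13 -0.1   0.25 -0.71  1.76  2.21 -0.03 -0.02 -0.1
  0.2   0.32 -0.24  0.19]
```

```bash
cat > arm.py <<'E'
from fk import *; from h import *
import sys
z=np.load('fk.npz'); S=z['S']; par=z['par'].copy()
d=par[1]-par[8]; par[8]=float(sys.argv[2]); par[1]=par[8]+d
ims=[]
for n in ('side','top'):
  p=dict(np.load(f'pics/{sys.argv[1]}_{n}.npz')); p={k:(v if v.ndim else float(v)) for k,v in p.items()}
  T,ch=fk(p['q'],S,par,True)
  im=p['image'][:,:,::-1].copy()
  pts=[(0,0,0)]+[c[:3,3] for c in ch]+[T[:3,3]]
  uv=proj(p,pts)
  if n=='side': print(np.round(pts)); 
  print(n,uv.round())
  for a,b in zip(uv[:-1],uv[1:]): cv2.line(im,tuple(a.astype(int).tolist()),tuple(b.astype(int).tolist()),(0,255,0),1)
  ims.append(cv2.resize(im,(480,360)) if 0 else im)
cv2.imwrite(f'pics/arm_{sys.argv[1]}.png',cv2.resize(np.vstack([ims[0][:300],ims[1][:]]),None,fx=.75,fy=.75,interpolation=cv2.INTER_AREA))
E
python3 arm.py s4 300; python3 arm.py s3 300
```

```text
[[  0.   0.   0.]
 [ 20.  -1. 326.]
 [331. -15. 700.]
 [522. -17. 382.]
 [522. -17.  82.]]
side [[ 597.  382.]
 [ 672.  222.]
 [ 479. -152.]
 [ 305.   95.]
 [ 305.  256.]]
top [[260. 439.]
 [246. 428.]
 [244. 202.]
 [272. 174.]
 [281. 224.]]
[[  0.   0.   0.]
 [ 19.   4. 326.]
 [355.  64. 673.]
 [519. -18. 350.]
 [519. -18.  50.]]
side [[ 597.  382.]
 [ 673.  225.]
 [ 439. -126.]
 [ 308.  116.]
 [ 308.  269.]]
top [[260. 439.]
 [243. 428.]
 [197. 191.]
 [274. 182.]
 [282. 229.]]
```

View pics/arm_s4.png

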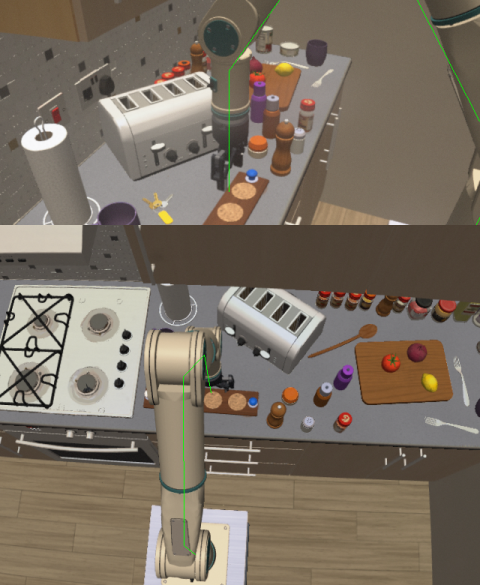

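View pics/arm_s3.png

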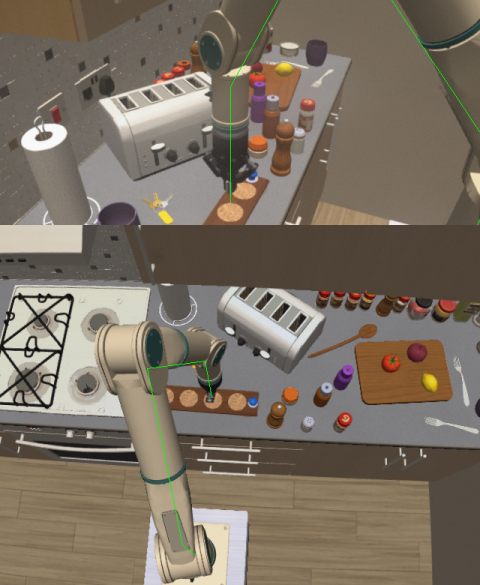

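```bash
cat > fitbox.py <<'E'
from h import *
from scipy.optimize import minimize
import sys
def load(tag,n):
    p=dict(np.load(f'pics/{tag}_{n}.npz')); p={k:(v if v.ndim else float(v)) for k,v in p.items()}
    bg=cv2.imread(f'pics/{n}0.png')[:,:,::-1]
    d=np.abs(cv2.GaussianBlur(p['image'],(3,3),0).astype(int)-cv2.GaussianBlur(np.ascontiguousarray(bg),(3,3),0).astype(int)).sum(2)
    m=(d>45).astype(np.uint8); p['mask']=cv2.morphologyEx(m,cv2.MORPH_CLOSE,np.ones((5,5))); return p
def box(p,o,hx,hz,yaw,h=60):
    c,s=np.cos(yaw),np.sin(yaw); pts=[]
    for a in(-hx,hx):
        for b in(-hz,hz):
            for z in(0,h): pts.append(o+[a*c-b*s,a*s+b*c,z])
    return cv2.convexHull(proj(p,pts).astype(np.float32))[:,0]
def raster(poly,x0,y0,w,h,s=8):
    im=np.zeros((h*s,w*s),np.uint8); cv2.fillConvexPoly(im,np.round((poly-[x0,y0]+.5)*s).astype(int),1)
    return cv2.resize(im.astype(np.float32),(w,h),interpolation=cv2.INTER_AREA)
def fit(tag,rowsS,rowsT,colsT):
    ps,pt=load(tag,'side'),load(tag,'top'); P=ps['P']; yaw=ps['rot'][2]
    def cost(v):
        o=P+v[:3]; c=0
        for p,(r0,r1),(c0,c1) in((ps,rowsS,(int(proj(ps,P)[0][0])-25,int(proj(ps,P)[0][0])+25)),(pt,rowsT,colsT)):
            m=p['mask'][r0:r1,c0:c1]; c+=np.abs(raster(box(p,o,v[3],v[4],yaw),c0,r0,c1-c0,r1-r0)-m).sum()
        return c+0.02*((v[3]-14)**2+(v[4]-12)**2)
    best=None
    for dy in(-8,0,8):
        r=minimize(cost,[0,dy,25,14,12],method='Nelder-Mead',options=dict(initial_simplex=np.array([[0,dy,25,14,12]]+[[0+6*(i==0),dy+6*(i==1),25+6*(i==2),14+3*(i==3),12+3*(i==4)] for i in range(5)]),maxiter=600))
        if best is None or r.fun<best.fun: best=r
    print(tag,best.x.round(1),round(best.fun,1)); return ps,pt,best
if __name__=='__main__':
    pts=proj
    ps,pt,b=fit('s3',(192+54,192+75),(153+69,153+95),(268,300))
E
python3 fitbox.py
```

```text
s3 [-2.1  1.  42.5 13.3 14.6] 140.1
```

```bash
cat >> fitbox.py <<'E'
    ims=[]
    for p,(x0,y0),col in((ps,(266,192),0),(pt,(243,153),0)):
        a=p['image'][y0:y0+120,x0:x0+80,::-1].copy(); a=cv2.resize(a,None,fx=5,fy=5,interpolation=3)
        mm=cv2.resize(p['mask'][y0:y0+120,x0:x0+80],None,fx=5,fy=5,interpolation=0)
        c,_=cv2.findContours(mm,cv2.RETR_LIST,cv2.CHAIN_APPROX_NONE); cv2.drawContours(a,c,-1,(0,255,255),1)
        for v,cl in((b.x,(0,255,0)),(np.array([0,0,27,14,12]),(255,0,255)),(np.array([-3,7,32,14,12]),(255,128,0))):
            q=box(p,p['P']+v[:3],v[3],v[4],p['rot'][2]); cv2.polylines(a,[np.round((q-[x0,y0]+.5)*5).astype(int)],True,cl,1)
        ims.append(a)
    cv2.imwrite('pics/fb.png',np.hstack(ims))
E
python3 fitbox.py
```

```text
s3 [-2.1  1.  42.5 13.3 14.6] 140.1
```

View pics/fb.png

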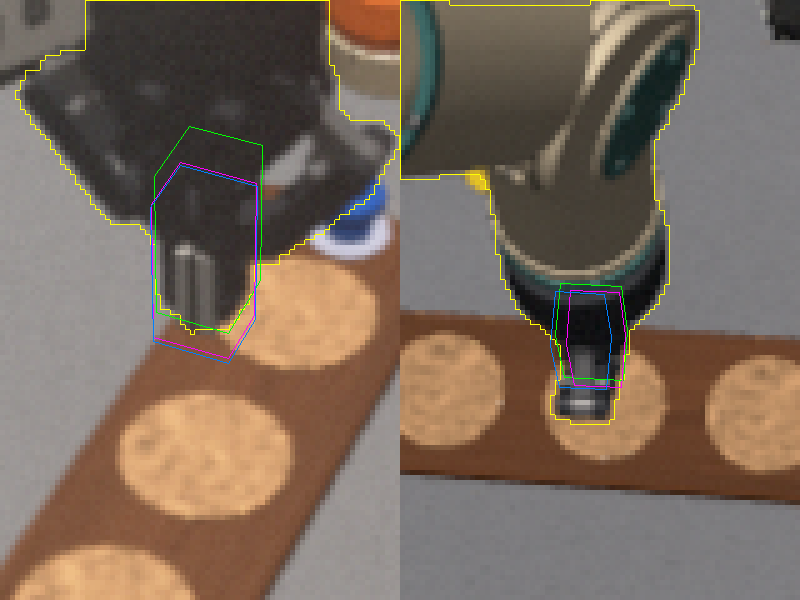

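```bash
python3 -c "
from fitbox import load
from h import *
s=load('s3','side');t=load('s3','top')
for z in (20,35,50,65,80,100): print(z,back(s,(305.5,257.5),z).round(),back(t,(279.3,234.5),z).round())
"
```

```text
20 [547. -76.  20.] [515. -10.  20.]
35 [541. -61.  35.] [510. -11.  35.]
50 [534. -45.  50.] [504. -12.  50.]
65 [528. -30.  65.] [499. -14.  65.]
80 [521. -15.  80.] [494. -15.  80.]
100 [513.   5. 100.] [487. -17. 100.]
```

The two views disagree because, from above, the near "tip" is really the linkage knee. The side view fits a pure height offset with no tilt. I'll measure it by touch, lowering the shut fingers onto disc 3.

>>> {"name": "apply_moves", "arguments": {
  "motion": [
    [0,0,0,0,0],
    [0,2,0,0,0],
    [0,4,0,0,0],
    [0,6,0,0,0],
    [0,6,0,0,0],
    [0,7,0,0,0],
    [0,7,0,0,0]
  ]
}}

```text
clock: 15.3
eef_pos: [522.0, -20.6, 10.1]
tool_rot: [-1.571, -0.0, 1.569]
force: [1.0, 0.1, -0.2]
width: -0.1
```

```bash
python3 sil.py s5
```

```text
[522.  -20.6  10.1] -0.1 [-1.5706 -0.      1.5689] [-0.004  0.753 -0.016  2.015  0.031  0.374  1.525]
side 266 208
top 243 158
```

View pics/sil_s5.png

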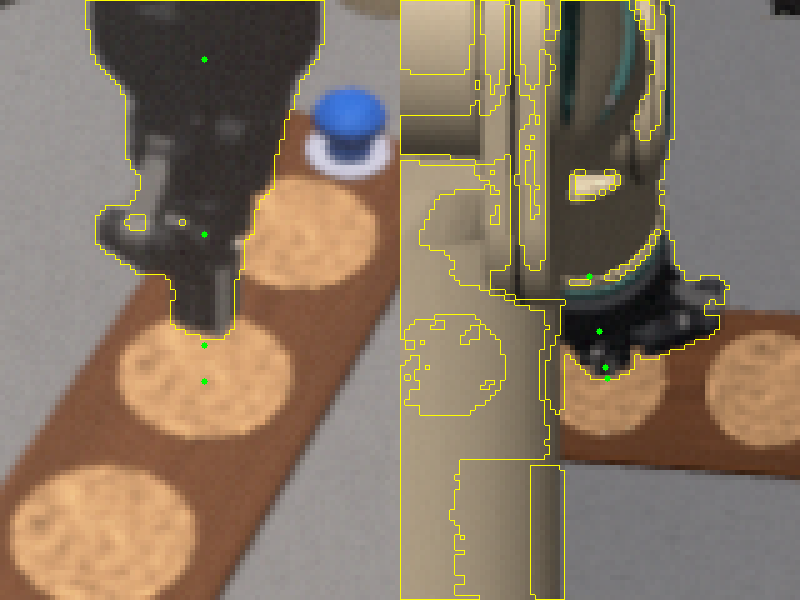

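>>> {"name": "apply_moves", "arguments": {
  "motion": [
    [0,0.5,0,0,0],
    [0,1.0,0,0,0],
    [0,1.3,0,0,0],
    [0,1.3,0,0,0]
  ]
}}

```text
clock: 15.9
eef_pos: [521.8, -20.6, -3.1]
tool_rot: [-1.57, -0.0, 1.569]
force: [0.0, -0.6, 0.6]
width: -0.1
```

>>> {"name": "apply_moves", "arguments": {
  "motion": [
    [0,0.3,0,0,0],
    [0,0.5,0,0,0],
    [0,0.5,0,0,0]
  ]
}}

```text
clock: 16.27
eef_pos: [521.9, -20.5, -8.0]
tool_rot: [-1.57, -0.0, 1.569]
force: [0.3, 0.3, 0.1]
width: -0.2
```

>>> {"name": "apply_moves", "arguments": {
  "motion": [
    [0,0.2,0,0,0],
    [0,0.4,0,0,0],
    [0,0.4,0,0,0]
  ]
}}

```text
clock: 16.65
eef_pos: [521.9, -20.6, -12.0]
tool_rot: [-1.57, -0.0, 1.569]
force: [-0.3, 1.2, -0.8]
width: -0.0
```

>>> {"name": "apply_moves", "arguments": {
  "motion": [
    [0,0.2,0,0,0],
    [0,0.4,0,0,0],
    [0,0.4,0,0,0]
  ]
}}

```text
clock: 17.02
eef_pos: [522.2, -20.6, -14.1]
tool_rot: [-1.572, 0.0, 1.569]
force: [-2.4, 0.7, 18.7]
width: -0.1
```

Contact came at a reported z of about −13.5, and the disc top is at 14. So the shut fingertips sit about 27.5 mm higher than reported, and the lateral position agrees. From here I'll aim the reported TCP at grasp height − 46 − about 4 for the pad swing.

>>> {"name": "apply_moves", "arguments": {
  "motion": [
    [0,-4,0,0,3],
    [0,-10,0,0,8.5],
    [0,-16,0,0.2,8.5],
    [0,-20,0,0.4,8.5],
    [0,-22,0,0.6,8.5],
    [0,-22,0,0.8,8.5],
    [0,-22,0,1.0,8.5],
    [0,-22,0,1.2,8.5],
    [0,-22,0,1.4,8.5],
    [0,-22,0,1.57,8.5],
    [0,-22,0,1.57,8.5],
    [0,-22,0,1.57,8.5]
  ]
}}

```text
clock: 18.52
eef_pos: [521.8, -20.4, 204.0]
tool_rot: [-1.571, 0.0, 0.0]
force: [-0.0, 0.5, -0.0]
width: 85.0
```

```bash
python3 plan.py "[(459,-237,200,0),(459,-237,86,0)]"
```

```text
t 18.52 P [521.8 -20.4 204. ] rot [-1.571  0.     0.   ] w 85.0 F [-0.   0.5 -0. ]
[np.float64(-6.29), np.float64(0.4), np.float64(-21.66), np.float64(0.0)]
[np.float64(-6.29), np.float64(11.8), np.float64(-21.66), np.float64(0.0)]
```

>>> {"name": "apply_moves", "arguments": {
  "motion": [
    [-1.6,0.4,-5.5,0,8.5],
    [-3.2,0.4,-11,0,8.5],
    [-4.8,0.4,-16.5,0,8.5],
    [-6.3,0.4,-21.6,0,8.5],
    [-6.3,0.4,-21.6,0,8.5],
    [-6.3,4,-21.6,0,8.5],
    [-6.3,8,-21.6,0,8.5],
    [-6.3,11,-21.6,0,8.5],
    [-6.3,11.8,-21.6,0,8.5],
    [-6.3,11.8,-21.6,0,8.5],
    [-6.3,11.8,-21.6,0,6],
    [-6.3,11.8,-21.6,0,4],
    [-6.3,11.8,-21.6,0,4],
    [-6.3,11.8,-21.6,0,4],
    [-6.3,11.8,-21.6,0,4]
  ]
}}

```text
clock: 20.4
eef_pos: [459.7, -236.9, 87.7]
tool_rot: [-1.571, -0.002, -0.001]
force: [-0.7, 0.7, 8.8]
width: 46.1
```

```bash
python3 ov.py f "dict(mill=(459,-237))" "dict(side=(320,110,440,250),top=(330,180,480,290))"
```

```text
(no output)
```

View pics/side_f.png

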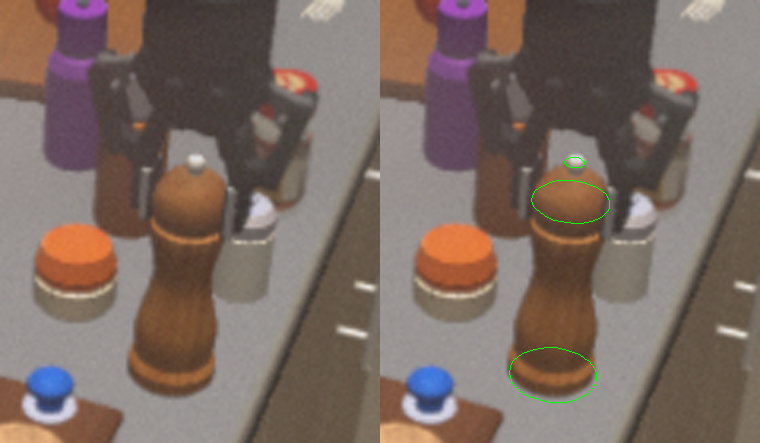

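The fingers stopped at 46 mm with 9 N upward, so the pads are a little above the 48 mm equator of the head. I'll regrip about 6 mm lower.

>>> {"name": "apply_moves", "arguments": {
  "motion": [
    [0,0,0,0,6],
    [0,0,0,0,6],
    [0,0.6,0,0,6],
    [0,0.6,0,0,6],
    [0,0.6,0,0,4],
    [0,0.6,0,0,4],
    [0,0.6,0,0,4],
    [0,0.6,0,0,4]
  ]
}}

```text
clock: 21.5
eef_pos: [459.2, -236.6, 80.4]
tool_rot: [-1.571, -0.001, -0.001]
force: [0.6, 0.1, 2.3]
width: 46.5
```

>>> {"name": "apply_moves", "arguments": {
  "motion": [
    [0,-1,0,0,4],
    [0,-3,0,0,4],
    [0,-6,0,0,4],
    [0,-9,0,0,4],
    [0,-9,0,0,4]
  ]
}}

```text
clock: 22.12
eef_pos: [459.8, -237.2, 172.2]
tool_rot: [-1.572, -0.004, -0.001]
force: [-0.1, -0.3, -2.4]
width: 46.5
```

```bash
python3 ov.py g "dict(mill=(459,-237,90))" "dict(side=(320,70,440,250),top=(330,160,480,290))"; python3 plan.py "[(520,-104.8,170,0),(520,-104.8,96,0)]"
```

```text
t 22.23 P [ 458.3 -236.   170. ] rot [-1.57e+00  1.00e-03 -1.00e-03] w 47.0 F [-0.6  0.8 -1.4]
[np.float64(6.16), np.float64(-0.0), np.float64(13.13), np.float64(-0.001)]
[np.float64(6.16), np.float64(7.4), np.float64(13.13), np.float64(-0.001)]
```

View pics/side_g.png

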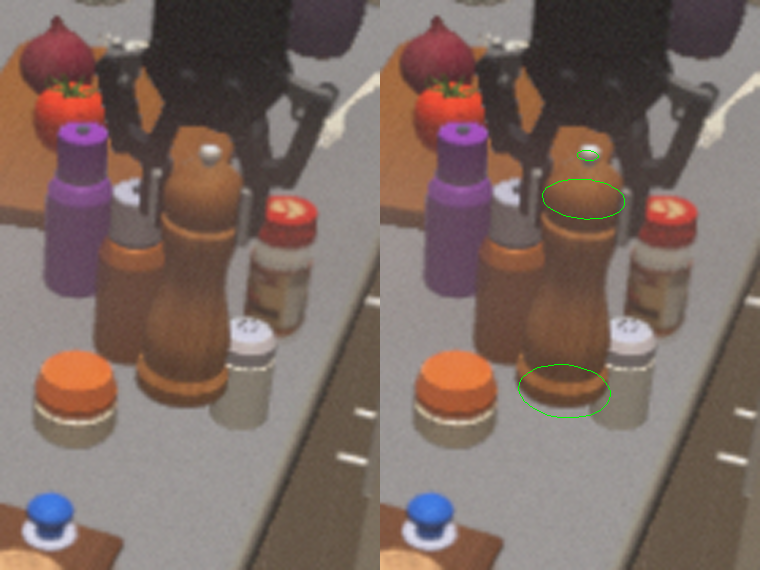

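View pics/top_g.png

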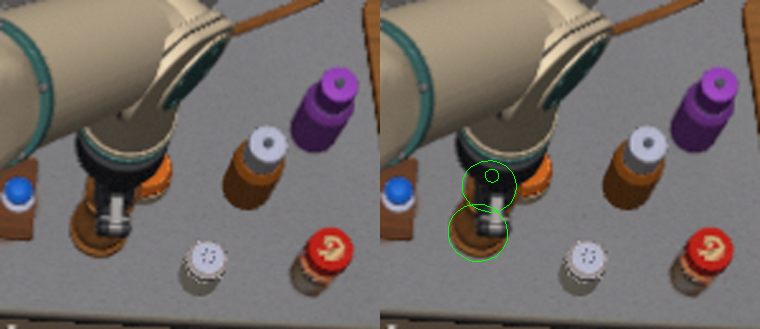

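The mill is in the grip, upright and lifted 90 mm. Next I'll carry it to spot 4.

>>> {"name": "apply_moves", "arguments": {
  "motion": [
    [1,0,2,0,4],
    [2.5,0,5,0,4],
    [4,0,8.5,0,4],
    [5.5,0,11.5,0,4],
    [6.1,0,13.1,0,4],
    [6.1,0,13.1,0,4],
    [6.1,2.5,13.1,0,4],
    [6.1,5,13.1,0,4],
    [6.1,6.5,13.1,0,4],
    [6.1,6.8,13.1,0,4],
    [6.1,6.8,13.1,0,4]
  ]
}}

```text
clock: 23.6
eef_pos: [520.1, -106.3, 102.5]
tool_rot: [-1.571, -0.0, -0.002]
force: [0.8, -0.3, -1.6]
width: 46.0
```

```bash
python3 ov.py h "dict(mill=(520,-104.8,20))" "dict(side=(270,110,390,270),top=(270,160,420,270))"; python3 plan.py "[(520,-104.8,95.5,0)]"
```

```text
t 23.7 P [ 520.6 -106.   102.9] rot [-1.571e+00 -1.000e-03 -1.000e-03] w 46.4 F [ 1.2 -0.2 -1.9]
[np.float64(-0.06), np.float64(0.74), np.float64(0.12), np.float64(-0.001)]
```

View pics/side_h.png

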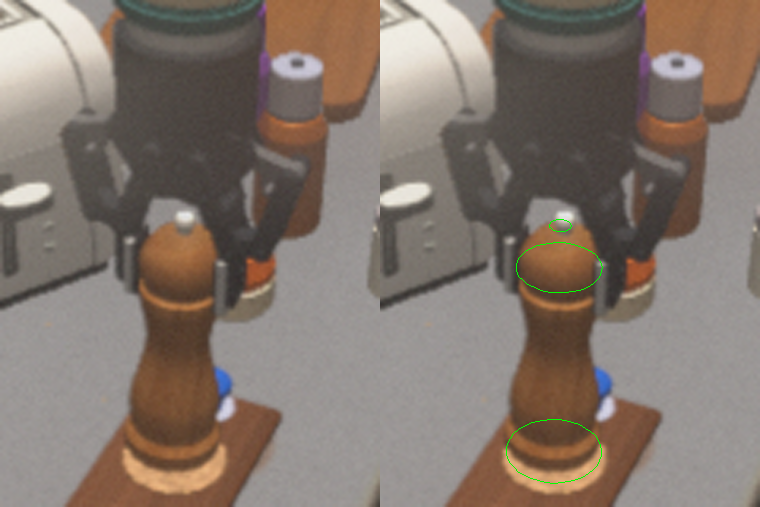

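View pics/top_h.png

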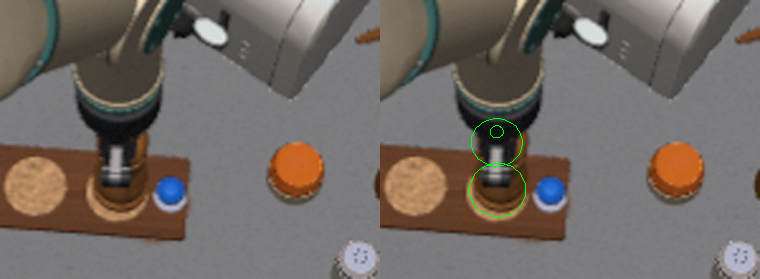

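>>> {"name": "apply_moves", "arguments": {
  "motion": [
    [0,0.3,0.15,0,4],
    [0,0.6,0.15,0,4],
    [0,0.8,0.15,0,4],
    [0,0.8,0.15,0,4]
  ]
}}

```text
clock: 24.2
eef_pos: [520.0, -104.1, 94.4]
tool_rot: [-1.571, -0.0, -0.001]
force: [0.0, 0.3, 1.6]
width: 46.6
```

>>> {"name": "apply_moves", "arguments": {
  "motion": [
    [0,0,0,0,5.2],
    [0,0,0,0,6],
    [0,0,0,0,7],
    [0,0,0,0,7],
    [0,-2,0,0,7.5],
    [0,-5,0,0,8],
    [0,-10,0,0,8.5],
    [0,-15,0,0,8.5],
    [0,-15,0,0,8.5]
  ]
}}

```text
clock: 25.32
eef_pos: [522.6, -104.9, 247.9]
tool_rot: [-1.572, -0.008, -0.001]
force: [-0.0, -0.2, -1.0]
width: 84.8
```

```bash
python3 ov.py i "dict(mill=(520,-104.8,14))" "dict(side=(270,110,390,270),top=(270,160,420,270))"; python3 plan.py "[(544,-394,240,0),(544,-394,62,0)]"
```

```text
t 25.43 P [ 519.8 -103.8  244.2] rot [-1.57e+00 -0.00e+00 -1.00e-03] w 84.9 F [-0.4  0.2  1. ]
[np.float64(2.44), np.float64(0.42), np.float64(-29.02), np.float64(-0.001)]
[np.float64(2.44), np.float64(18.22), np.float64(-29.02), np.float64(-0.001)]
```

View pics/side_i.png

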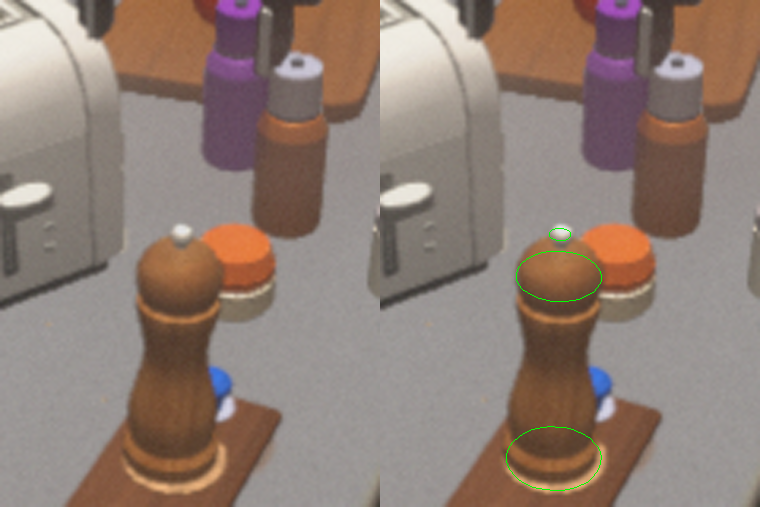

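The mill is standing centred on spot 4. The flask is next.

>>> {"name": "apply_moves", "arguments": {
  "motion": [
    [0.5,0.4,-6,0,8.5],
    [1,0.4,-12,0,8.5],
    [1.5,0.4,-18,0,8.5],
    [2,0.4,-24,0,8.5],
    [2.4,0.4,-29,0,8.5],
    [2.4,0.4,-29,0,8.5],
    [2.4,0.4,-29,0,8.5],
    [2.4,5,-29,0,8.5],
    [2.4,10,-29,0,8.5],
    [2.4,14,-29,0,8.5],
    [2.4,17,-29,0,8.5],
    [2.4,18.2,-29,0,8.5],
    [2.4,18.2,-29,0,8.5],
    [2.4,18.2,-29,0,8.5]
  ]
}}

```text
clock: 27.18
eef_pos: [544.6, -394.4, 63.6]
tool_rot: [-1.572, -0.002, -0.0]
force: [0.2, -0.3, 0.2]
width: 85.1
```

```bash
python3 ov.py j "dict(flask=(544,-394))" "dict(side=(290,60,430,220),top=(350,150,500,270))"; python3 plan.py "[(544,-394,62,0)]"
```

```text
t 27.27 P [ 544.5 -394.6   63.7] rot [-1.572e+00 -2.000e-03 -1.000e-03] w 85.1 F [ 1.2  0.  -0.6]
[np.float64(-0.05), np.float64(0.17), np.float64(0.06), np.float64(-0.001)]
```

View pics/side_j.png

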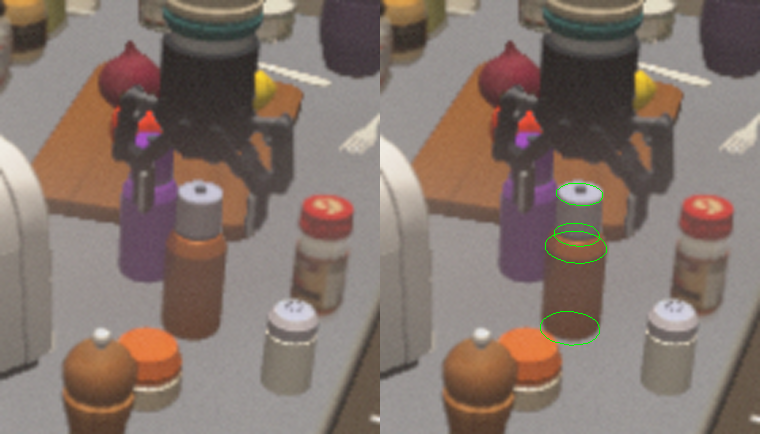

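View pics/top_j.png

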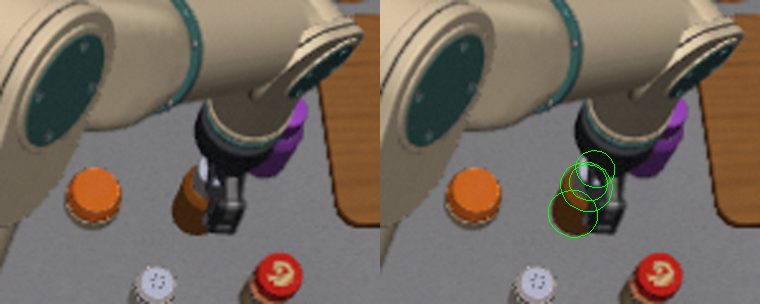

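The fingers straddle the steel cap of the amber flask. Closing and lifting.

>>> {"name": "apply_moves", "arguments": {
  "motion": [
    [0,0.2,0,0,6.5],
    [0,0.2,0,0,5],
    [0,0.2,0,0,4],
    [0,0.2,0,0,3],
    [0,0.2,0,0,3],
    [0,0.2,0,0,3],
    [0,0.2,0,0,3]
  ]
}}

```text
clock: 28.15
eef_pos: [544.4, -394.2, 60.9]
tool_rot: [-1.571, -0.001, -0.001]
force: [1.0, 1.3, 6.1]
width: 38.3
```

>>> {"name": "apply_moves", "arguments": {
  "motion": [
    [0,-1,0,0,3],
    [0,-3,0,0,3],
    [0,-6,0,0,3],
    [0,-11,0,0,3],
    [0,-16,0,0,3],
    [0,-21,0,0,3],
    [0,-23,0,0,3],
    [0,-23,0,0,3],
    [0,-23,0,0,3]
  ]
}}

```text
clock: 29.28
eef_pos: [542.9, -393.4, 289.1]
tool_rot: [-1.569, 0.002, -0.001]
force: [-0.9, -0.3, -2.6]
width: 38.4
```

```bash
python3 ov.py k "dict(flask=(544,-394,230))" "dict(side=(290,0,430,200),top=(350,100,500,270))"; python3 plan.py "[(521.5,-19.5,292,0),(521.5,-19.5,86,0)]"
```

```text
t 29.38 P [ 543.  -393.4  288.5] rot [-1.569e+00  3.000e-03 -1.000e-03] w 38.4 F [ 0.7 -0.4 -2.6]
[np.float64(-2.19), np.float64(-0.35), np.float64(37.38), np.float64(-0.001)]
[np.float64(-2.19), np.float64(20.25), np.float64(37.38), np.float64(-0.001)]
```

View pics/side_k.png

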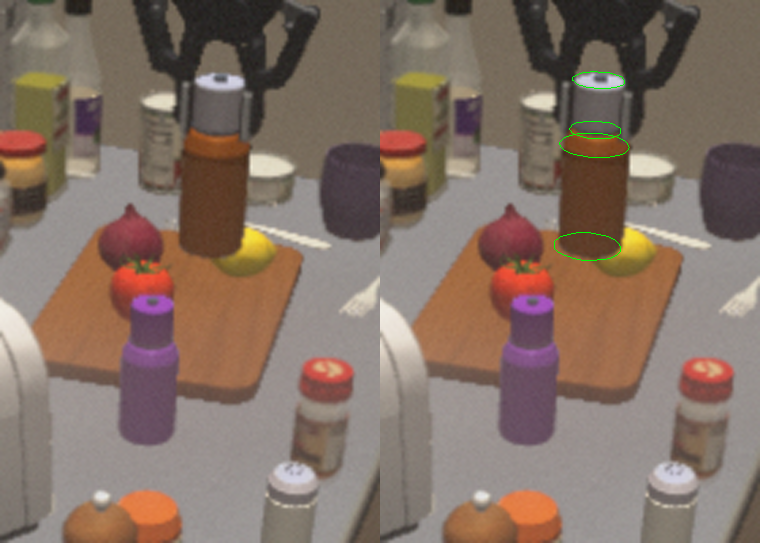

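>>> {"name": "apply_moves", "arguments": {
  "motion": [
    [-0.2,-0.3,3,0,3],
    [-0.6,-0.3,8,0,3],
    [-1,-0.3,14,0,3],
    [-1.4,-0.3,20,0,3],
    [-1.8,-0.3,26,0,3],
    [-2.2,-0.3,32,0,3],
    [-2.2,-0.3,36,0,3],
    [-2.2,-0.3,37.4,0,3],
    [-2.2,-0.3,37.4,0,3],
    [-2.2,-0.3,37.4,0,3],
    [-2.2,4,37.4,0,3],
    [-2.2,9,37.4,0,3],
    [-2.2,14,37.4,0,3],
    [-2.2,18,37.4,0,3],
    [-2.2,20,37.4,0,3],
    [-2.2,20.5,37.4,0,3],
    [-2.2,20.5,37.4,0,3],
    [-2.2,20.5,37.4,0,3]
  ]
}}

```text
clock: 31.62
eef_pos: [523.0, -20.6, 86.2]
tool_rot: [-1.571, -0.002, -0.002]
force: [-0.4, 2.3, -2.2]
width: 36.7
```

```bash
python3 ov.py l "dict(flask=(521.5,-19.7,22))" "dict(side=(240,130,380,310),top=(230,160,380,270))"; python3 plan.py "[(521.5,-19.7,75,0)]"
```

```text
t 31.73 P [522.8 -20.1  86.2] rot [-1.571e+00 -2.000e-03 -1.000e-03] w 37.4 F [ 0.5  1.3 -2.5]
[np.float64(-0.13), np.float64(1.12), np.float64(0.04), np.float64(-0.001)]
```

View pics/side_l.png

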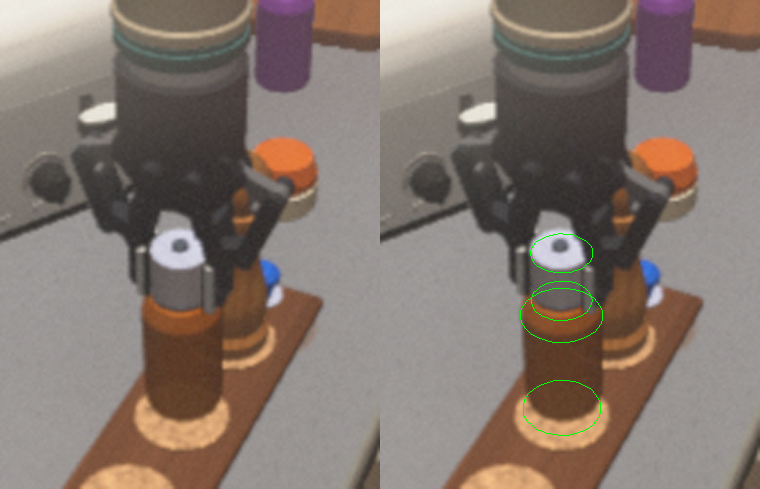

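View pics/top_l.png

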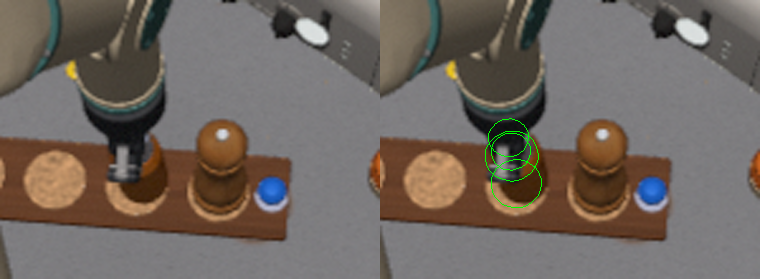

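>>> {"name": "apply_moves", "arguments": {
  "motion": [
    [-0.1,0.4,0,0,3],
    [-0.1,0.8,0,0,3],
    [-0.1,1.1,0,0,3],
    [-0.1,1.1,0,0,3]
  ]
}}

```text
clock: 32.22
eef_pos: [521.5, -21.6, 76.6]
tool_rot: [-1.571, -0.002, -0.002]
force: [-4.4, -2.3, 22.9]
width: 37.2
```

>>> {"name": "apply_moves", "arguments": {
  "motion": [
    [0,-0.15,0,0,3],
    [0,-0.15,0,0,3]
  ]
}}

```text
clock: 32.48
eef_pos: [521.3, -21.2, 76.8]
tool_rot: [-1.572, -0.001, -0.002]
force: [-2.2, -1.4, 9.8]
width: 37.5
```

>>> {"name": "apply_moves", "arguments": {
  "motion": [
    [0,0,0,0,4.3],
    [0,0,0,0,5],
    [0,0,0,0,6],
    [0,0,0,0,7],
    [0,0,0,0,7],
    [0,-2,0,0,7.5],
    [0,-6,0,0,8.5],
    [0,-11,0,0,8.5],
    [0,-16,0,0,8.5],
    [0,-16,0,0,8.5]
  ]
}}

```text
clock: 33.72
eef_pos: [523.8, -20.4, 239.3]
tool_rot: [-1.57, -0.008, -0.001]
force: [-0.1, -0.1, 0.1]
width: 84.7
```

```bash
python3 ov.py m "dict(flask=(521.5,-19.7,14))" "dict(side=(240,130,380,310),top=(230,160,380,270))"; python3 plan.py "[(451,-457.5,237,0),(451,-457.5,43,0)]"
```

```text
t 33.83 P [520.8 -19.8 235.7] rot [-1.57e+00 -0.00e+00 -1.00e-03] w 85.0 F [ 0.1  0.7 -1.1]
[np.float64(-6.95), np.float64(-0.13), np.float64(-43.78), np.float64(-0.001)]
[np.float64(-6.95), np.float64(19.27), np.float64(-43.78), np.float64(-0.001)]
```

View pics/side_m.png

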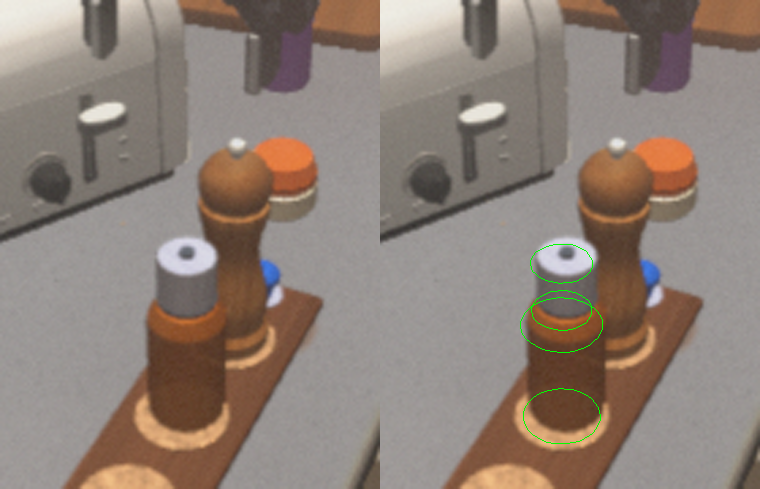

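View pics/top_m.png

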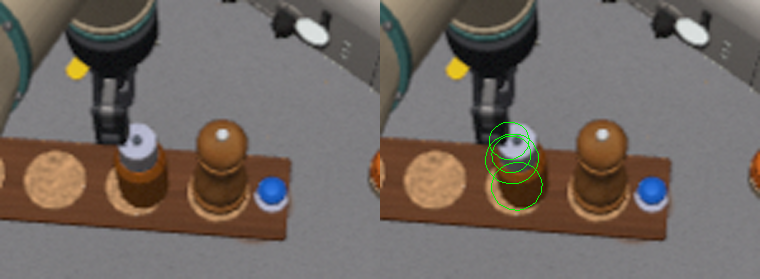

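The flask stands about 6 mm off toward −y (top crop: cap at 517, ideal 509). I'll quantify that before shifting it.

```bash
cat > mk.py <<'E'
from cell import ctrl
from h import *
import sys
for n in ('top','side'):
    for k in range(2):
        p=ctrl.get_image(n)
        for q in sys.argv[1:]:
            print(n,q,[([round(float(c)) for c in d["location"]],round(d["confidence"],2)) for d in ctrl.mark_of(p,q) if d["confidence"]>.3])
E
python3 mk.py flask mill; python3 plan.py "[(521.5,-25,76,0)]"
python3 - <<'E'
from cell import ctrl
from h import *
# steel cap top of flask in top view
p=ctrl.get_image('top'); im=p['image']; 
a=im[200:260,270:320]; m=((a.min(2)>150)&(a.max(2).astype(int)-a.min(2)<45)).astype(np.uint8)
n,l,s,c=cv2.connectedComponentsWithStats(m)
for i in range(1,n):
    if s[i,4]>30: print(s[i],c[i]+[270,200],back(p,c[i]+[270,200],146))
E
```

```text
top flask [([611, -470, 2], 0.97), ([520, -25, 14], 0.7), ([522, 157, 14], 0.62)]
top mill [([521, -107, 11], 0.88)]
top flask [([522, -27, 17], 0.6), ([610, -470, 2], 0.56)]
top mill [([521, -108, 14], 0.94)]
side flask [([520, -26, 17], 0.6), ([611, -467, 0], 0.57)]
side mill [([522, -103, 14], 0.74)]
side flask [([523, -26, 14], 0.68), ([526, 155, 15], 0.49), ([616, -464, -3], 0.47)]
side mill [([518, -105, 12], 0.89)]
t 34.42 P [521.  -20.1 235.6] rot [-1.571e+00  0.000e+00 -1.000e-03] w 84.8 F [ 0.5 -0.4  0.4]
[np.float64(0.05), np.float64(15.96), np.float64(-0.49), np.float64(-0.001)]
[  8   9  13  14 107] [285.         215.72897196] [520.23391198 -30.77268758 146.        ]
```

>>> {"name": "apply_moves", "arguments": {
  "motion": [
    [0,4,-0.6,0,8.5],
    [0,9,-0.6,0,8.5],
    [0,13,-0.6,0,8.5],
    [0,15.5,-0.6,0,8.5],
    [0,15.8,-0.6,0,8.5],
    [0,15.8,-0.6,0,7],
    [0,15.8,-0.6,0,5],
    [0,15.8,-0.6,0,4],
    [0,15.8,-0.6,0,3],
    [0,15.8,-0.6,0,3],
    [0,15.8,-0.6,0,3],
    [0,14.8,-0.6,0,3],
    [0,14.3,-0.6,0,3],
    [0,14.3,-0.2,0,3],
    [0,14.3,0.1,0,3],
    [0,14.3,0.1,0,3]
  ]
}}

```text
clock: 36.48
eef_pos: [520.8, -18.5, 92.4]
tool_rot: [-1.571, 0.001, -0.0]
force: [0.3, 0.0, -2.8]
width: 36.9
```

>>> {"name": "apply_moves", "arguments": {
  "motion": [
    [0,0.5,0,0,3],
    [0,1.0,0,0,3],
    [0,1.3,0,0,3],
    [0,1.3,0,0,3]
  ]
}}

```text
clock: 36.98
eef_pos: [520.8, -19.2, 79.3]
tool_rot: [-1.571, 0.001, -0.001]
force: [0.0, 0.1, -1.8]
width: 36.7
```

>>> {"name": "apply_moves", "arguments": {
  "motion": [
    [0,0.15,0,0,3],
    [0,0.25,0,0,3]
  ]
}}

```text
clock: 37.22
eef_pos: [521.2, -19.2, 78.7]
tool_rot: [-1.57, -0.001, -0.001]
force: [-4.3, -0.4, 20.6]
width: 37.0
```

>>> {"name": "apply_moves", "arguments": {
  "motion": [
    [0,-0.15,0,0,3],
    [0,-0.15,0,0,3],
    [0,-0.15,0,0,4.3],
    [0,-0.15,0,0,5],
    [0,-0.15,0,0,6],
    [0,-0.15,0,0,7],
    [0,-0.15,0,0,7],
    [0,-2,0,0,7.5],
    [0,-6,0,0,8.5],
    [0,-11,0,0,8.5],
    [0,-16,0,0,8.5],
    [0,-16,0,0,8.5],
    [0,-16,0,0,8.5]
  ]
}}

```text
clock: 38.85
eef_pos: [520.4, -18.7, 236.7]
tool_rot: [-1.57, 0.001, -0.001]
force: [-0.3, 0.5, -0.1]
width: 84.8
```

```bash
python3 mk.py flask spice_jar; python3 plan.py "[(451,-457.5,237,0),(451,-457.5,43,0)]"
```

```text
top flask [([523, -19, 16], 0.84), ([614, -469, 1], 0.75)]
top spice_jar [([451, -458, 3], 0.74)]
top flask [([610, -468, 2], 0.68)]
top spice_jar [([451, -459, 1], 0.63)]
side flask [([520, -18, 14], 0.72), ([611, -467, 0], 0.53)]
side spice_jar [([451, -458, 2], 0.75)]
side flask [([519, -16, 15], 0.95)]
side spice_jar [([449, -459, 0], 0.62)]
t 39.45 P [521.  -19.1 237.1] rot [-1.571e+00  0.000e+00 -1.000e-03] w 85.0 F [-0.7 -0.1  0.1]
[np.float64(-6.95), np.float64(0.01), np.float64(-43.85), np.float64(-0.001)]
[np.float64(-6.95), np.float64(19.41), np.float64(-43.85), np.float64(-0.001)]
```

The flask is now within about 2 mm of spot 3. Next is the spice jar in the group, at (451,-458).

>>> {"name": "apply_moves", "arguments": {
  "motion": [
    [-1,0,-6,0,8.5],
    [-2,0,-12,0,8.5],
    [-3,0,-18,0,8.5],
    [-4,0,-24,0,8.5],
    [-5,0,-30,0,8.5],
    [-6,0,-36,0,8.5],
    [-7,0,-42,0,8.5],
    [-7,0,-43.9,0,8.5],
    [-7,0,-43.9,0,8.5],
    [-7,0,-43.9,0,8.5],
    [-7,5,-43.9,0,8.5],
    [-7,10,-43.9,0,8.5],
    [-7,15,-43.9,0,8.5],
    [-7,18.5,-43.9,0,8.5],
    [-7,19.5,-43.9,0,8.5],
    [-7,19.5,-43.9,0,8.5],
    [-7,19.5,-43.9,0,8.5]
  ]
}}

```text
clock: 41.58
eef_pos: [451.8, -458.7, 44.1]
tool_rot: [-1.573, -0.002, -0.0]
force: [-0.1, -0.7, -0.9]
width: 85.0
```

```bash
python3 ov.py n "dict(spice_jar=(451,-458.5),salt=(446,-347))" "dict(side=(340,60,460,220),top=(370,170,500,290))"; python3 plan.py "[(451,-458.5,41,0)]"
```

```text
t 41.67 P [ 451.5 -458.8   43.9] rot [-1.573e+00 -2.000e-03 -1.000e-03] w 85.0 F [ 0.7 -0.4 -0.2]
[np.float64(-0.05), np.float64(0.29), np.float64(0.03), np.float64(-0.001)]
```

View pics/side_n.png

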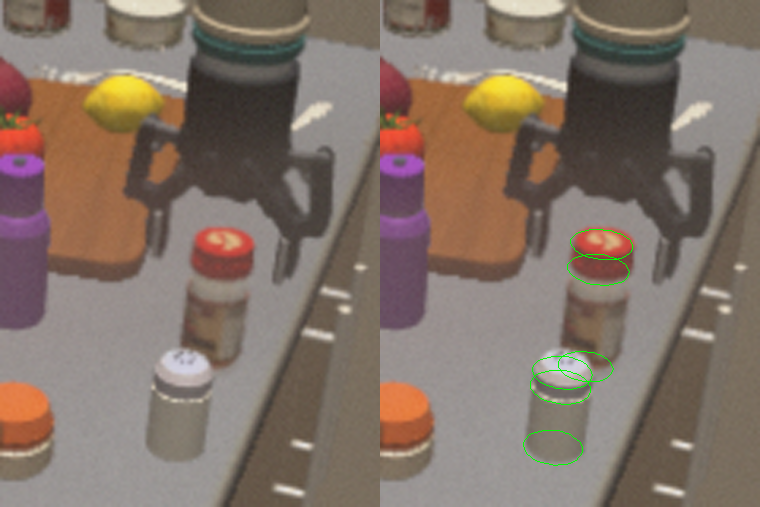

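View pics/top_n.png

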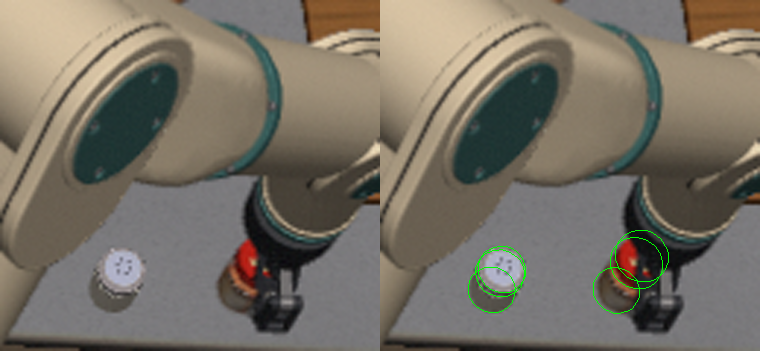

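>>> {"name": "apply_moves", "arguments": {
  "motion": [
    [0,0.3,0,0,6.5],
    [0,0.3,0,0,5.5],
    [0,0.3,0,0,4.5],
    [0,0.3,0,0,3.5],
    [0,0.3,0,0,3.5],
    [0,0.3,0,0,3.5],
    [0,0.3,0,0,3.5]
  ]
}}

```text
clock: 42.55
eef_pos: [450.4, -458.3, 39.4]
tool_rot: [-1.571, 0.0, -0.001]
force: [-1.4, 0.2, 4.3]
width: 43.1
```

>>> {"name": "apply_moves", "arguments": {
  "motion": [
    [0,-1,0,0,3.5],
    [0,-3,0,0,3.5],
    [0,-6,0,0,3.5],
    [0,-11,0,0,3.5],
    [0,-16,0,0,3.5],
    [0,-20,0,0,3.5],
    [0,-21,0,0,3.5],
    [0,-21,0,0,3.5],
    [0,-21,0,0,3.5]
  ]
}}

```text
clock: 43.68
eef_pos: [450.0, -456.9, 247.4]
tool_rot: [-1.568, 0.002, -0.001]
force: [0.5, 0.5, -2.4]
width: 43.2
```

```bash
python3 ov.py o "dict(spice_jar=(451,-458.5,210))" "dict(side=(340,0,460,160),top=(370,130,500,290))"; python3 plan.py "[(523.5,65.3,250,0),(523.5,65.3,62,0)]"
```

```text
t 43.77 P [ 450.1 -457.1  247.4] rot [-1.569e+00  2.000e-03 -1.000e-03] w 43.1 F [-0.7  0.5 -1.1]
[np.float64(7.29), np.float64(-0.26), np.float64(52.25), np.float64(-0.001)]
[np.float64(7.29), np.float64(18.54), np.float64(52.25), np.float64(-0.001)]
```

View pics/side_o.png

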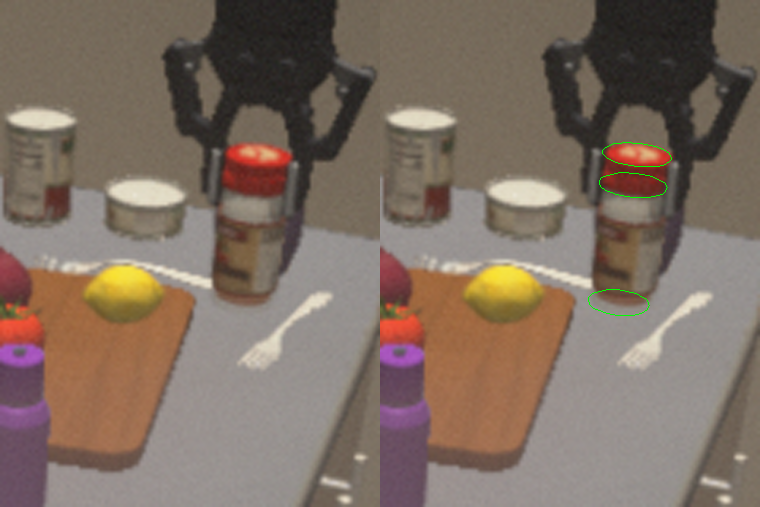

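>>> {"name": "apply_moves", "arguments": {
  "motion": [
    [0.5,-0.3,3,0,3.5],
    [1,-0.3,8,0,3.5],
    [2,-0.3,14,0,3.5],
    [3,-0.3,20,0,3.5],
    [4,-0.3,26,0,3.5],
    [5,-0.3,32,0,3.5],
    [6,-0.3,38,0,3.5],
    [7,-0.3,44,0,3.5],
    [7.3,-0.3,49,0,3.5],
    [7.3,-0.3,52.3,0,3.5],
    [7.3,-0.3,52.3,0,3.5],
    [7.3,-0.3,52.3,0,3.5],
    [7.3,5,52.3,0,3.5],
    [7.3,10,52.3,0,3.5],
    [7.3,15,52.3,0,3.5],
    [7.3,17.8,52.3,0,3.5],
    [7.3,18.5,52.3,0,3.5],
    [7.3,18.5,52.3,0,3.5],
    [7.3,18.5,52.3,0,3.5]
  ]
}}

```text
clock: 46.15
eef_pos: [525.3, 64.6, 65.5]
tool_rot: [-1.571, -0.003, -0.002]
force: [0.1, 0.4, -0.5]
width: 43.0
```

```bash
python3 ov.py p "dict(spice_jar=(523.5,65.3,22))" "dict(side=(220,150,360,330),top=(200,160,350,270))"; python3 mk.py spice_jar; python3 plan.py "[(523.5,65.3,54,0)]"
```

```text
top spice_jar [([526, 63, 27], 0.64)]
top spice_jar [([524, 66, 25], 0.61)]
side spice_jar [([523, 61, 27], 0.93)]
side spice_jar [([524, 65, 28], 0.56)]
t 46.65 P [524.2  65.   64.3] rot [-1.571e+00 -0.000e+00 -1.000e-03] w 43.4 F [ 0.3 -0.1 -1.2]
[np.float64(-0.07), np.float64(1.03), np.float64(0.03), np.float64(-0.001)]
```

View pics/side_p.png

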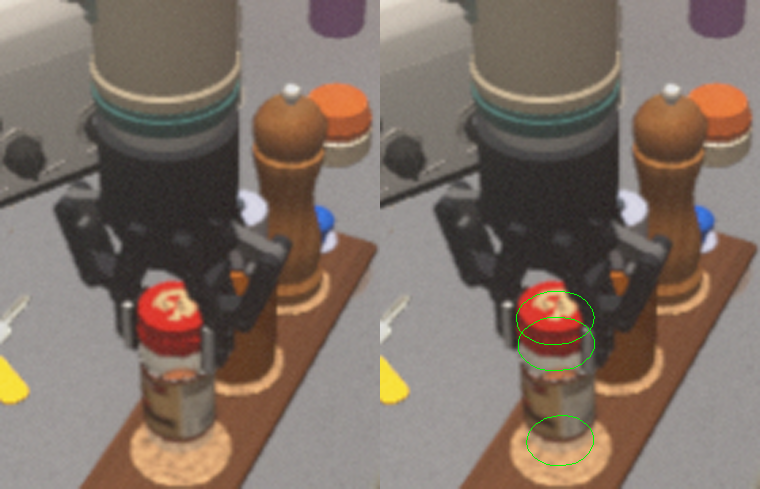

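View pics/top_p.png

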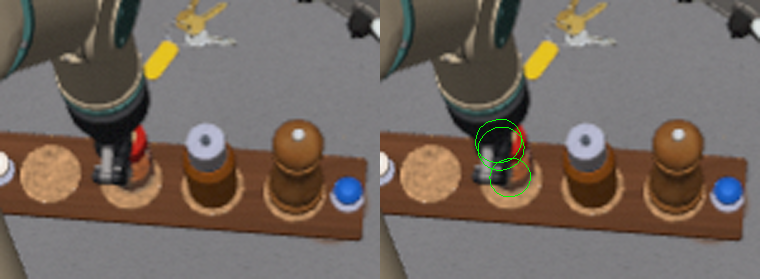

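>>> {"name": "apply_moves", "arguments": {
  "motion": [
    [0,0.4,0.15,0,3.5],
    [0,0.8,0.15,0,3.5],
    [0,0.9,0.15,0,3.5],
    [0,0.9,0.15,0,3.5]
  ]
}}

```text
clock: 47.15
eef_pos: [524.0, 66.3, 55.0]
tool_rot: [-1.571, 0.0, -0.001]
force: [-0.0, 0.3, -1.7]
width: 43.2
```

>>> {"name": "apply_moves", "arguments": {
  "motion": [
    [0,0.15,0,0,3.5],
    [0,0.15,0,0,3.5]
  ]
}}

```text
clock: 47.4
eef_pos: [524.1, 66.4, 53.6]
tool_rot: [-1.571, 0.0, -0.001]
force: [-0.9, 0.3, -0.8]
width: 43.2
```

>>> {"name": "apply_moves", "arguments": {
  "motion": [
    [0,0.15,0,0,3.5],
    [0,0.15,0,0,3.5]
  ]
}}

```text
clock: 47.65
eef_pos: [524.3, 66.4, 53.3]
tool_rot: [-1.57, -0.0, -0.001]
force: [-2.8, -0.1, 10.3]
width: 43.4
```

Contact. Releasing and rising, then a check.

>>> {"name": "apply_moves", "arguments": {
  "motion": [
    [0,-0.1,0,0,3.5],
    [0,-0.1,0,0,4.7],
    [0,-0.1,0,0,5.5],
    [0,-0.1,0,0,6.5],
    [0,-0.1,0,0,7.2],
    [0,-0.1,0,0,7.2],
    [0,-2,0,0,8],
    [0,-6,0,0,8.5],
    [0,-11,0,0,8.5],
    [0,-17,0,0,8.5],
    [0,-18,0,0,8.5],
    [0,-18,0,0,8.5],
    [0,-18,0,0,8.5]
  ]
}}

```text
clock: 49.28
eef_pos: [522.8, 66.5, 230.5]
tool_rot: [-1.571, 0.003, -0.001]
force: [-0.4, -0.7, -0.8]
width: 85.0
```

```bash
python3 mk.py spice_jar salt flask; python3 plan.py "[(446,-346.5,237,0),(446,-346.5,0,0)]"
```

```text
top spice_jar [([526, 64, 15], 0.65)]
top salt [([446, -346, -1], 0.55)]
top flask [([610, -471, 2], 0.58), ([518, -20, 17], 0.56)]
top spice_jar [([526, 68, 13], 0.97), ([520, -110, 12], 0.37)]
top salt [([448, -346, 0], 0.74)]
top flask [([520, -18, 17], 0.83), ([520, -23, 15], 0.68)]
side spice_jar [([525, 68, 14], 0.85)]
side salt [([449, -345, 6], 0.78)]
side flask [([612, -465, -1], 0.91), ([518, -16, 18], 0.69)]
side spice_jar [([527, 64, 14], 0.95)]
side salt [([449, -343, 2], 0.78)]
side flask [([614, -467, 0], 0.9), ([521, -16, 13], 0.63)]
t 50.08 P [524.2  66.5 232.3] rot [-1.571e+00 -0.000e+00 -1.000e-03] w 85.4 F [-0.1  0.3  0.1]
[np.float64(-7.78), np.float64(-0.47), np.float64(-41.3), np.float64(-0.001)]
[np.float64(-7.78), np.float64(23.23), np.float64(-41.3), np.float64(-0.001)]
```

>>> {"name": "apply_moves", "arguments": {
  "motion": [
    [-1,-0.5,-6,0,8.5],
    [-2,-0.5,-12,0,8.5],
    [-3.2,-0.5,-18,0,8.5],
    [-4.5,-0.5,-24,0,8.5],
    [-5.5,-0.5,-30,0,8.5],
    [-6.8,-0.5,-36,0,8.5],
    [-7.7,-0.5,-41.2,0,8.5],
    [-7.7,-0.5,-41.2,0,8.5],
    [-7.7,-0.5,-41.2,0,8.5],
    [-7.7,4,-41.2,0,8.5],
    [-7.7,9,-41.2,0,8.5],
    [-7.7,14,-41.2,0,8.5],
    [-7.7,18,-41.2,0,8.5],
    [-7.7,20,-41.2,0,8.5],
    [-7.7,20,-41.2,0,8.5],
    [-7.7,20,-41.2,0,8.5]
  ]
}}

```text
clock: 52.08
eef_pos: [447.9, -344.9, 33.1]
tool_rot: [-1.571, -0.001, 0.001]
force: [0.3, -0.4, -0.0]
width: 84.8
```

```bash
python3 ov.py q "dict(salt=(447,-346),egg_timer=(547,-285))" "dict(side=(320,100,450,250),top=(350,190,480,290))"; python3 plan.py "[(447,-346,-13,0)]"
```

```text
t 52.17 P [ 447.8 -345.6   33.5] rot [-1.572 -0.002 -0.   ] w 84.9 F [ 0.1 -0.2  0.3]
[np.float64(-0.08), np.float64(4.65), np.float64(-0.04), np.float64(-0.0)]
```

View pics/side_q.png

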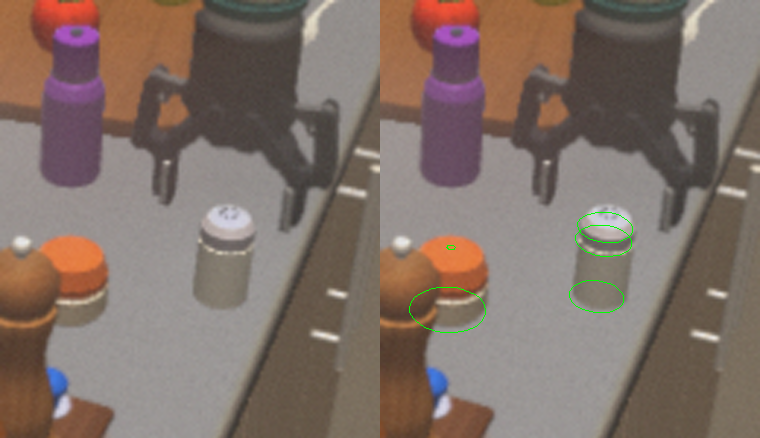

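View pics/top_q.png

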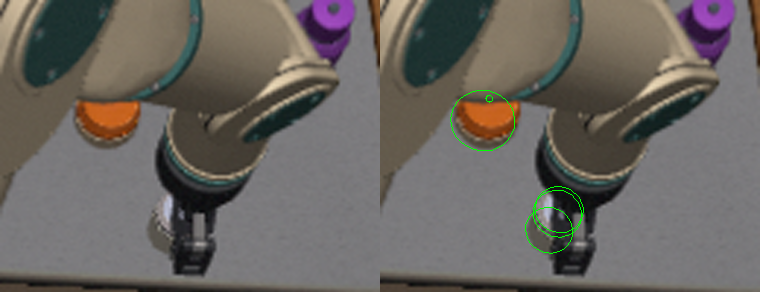

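>>> {"name": "apply_moves", "arguments": {
  "motion": [
    [0,2,0,0,8.5],
    [0,3.8,0,0,8.5],
    [0,4.6,0,0,8.5],
    [0,4.6,0,0,8.5],
    [0,4.6,0,0,7],
    [0,4.6,0,0,5.5],
    [0,4.6,0,0,4.5],
    [0,4.6,0,0,3.5],
    [0,4.6,0,0,3.5],
    [0,4.6,0,0,3.5],
    [0,4.6,0,0,3.5]
  ]
}}

```text
clock: 53.55
eef_pos: [446.7, -345.6, -13.2]
tool_rot: [-1.571, -0.0, -0.001]
force: [-1.2, 0.5, 6.0]
width: 40.8
```

>>> {"name": "apply_moves", "arguments": {
  "motion": [
    [0,-1,0,0,3.5],
    [0,-3,0,0,3.5],
    [0,-6,0,0,3.5],
    [0,-11,0,0,3.5],
    [0,-16,0,0,3.5],
    [0,-20,0,0,3.5],
    [0,-22,0,0,3.5],
    [0,-22,0,0,3.5],
    [0,-22,0,0,3.5]
  ]
}}

```text
clock: 54.68
eef_pos: [446.2, -344.7, 205.3]
tool_rot: [-1.569, 0.001, -0.001]
force: [-0.2, 0.9, -2.0]
width: 40.8
```

```bash
python3 ov.py r "dict(salt=(447,-346,220))" "dict(side=(320,0,450,170),top=(350,120,480,290))"; python3 plan.py "[(525.5,150.2,207,0),(525.5,150.2,12,0)]"
```

```text
t 54.77 P [ 446.1 -344.8  204.9] rot [-1.569e+00  2.000e-03 -1.000e-03] w 40.7 F [-0.2  0.4 -2.4]
[np.float64(7.89), np.float64(-0.21), np.float64(49.5), np.float64(-0.001)]
[np.float64(7.89), np.float64(19.29), np.float64(49.5), np.float64(-0.001)]
```

View pics/side_r.png

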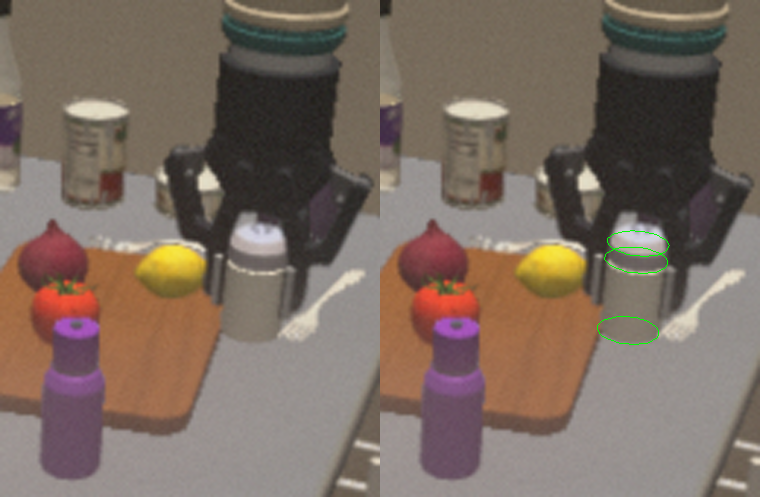

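>>> {"name": "apply_moves", "arguments": {
  "motion": [
    [0.5,-0.2,3,0,3.5],
    [1,-0.2,8,0,3.5],
    [2,-0.2,14,0,3.5],
    [3,-0.2,20,0,3.5],
    [4,-0.2,26,0,3.5],
    [5,-0.2,32,0,3.5],
    [6,-0.2,38,0,3.5],
    [7,-0.2,43,0,3.5],
    [7.9,-0.2,47,0,3.5],
    [7.9,-0.2,49.5,0,3.5],
    [7.9,-0.2,49.5,0,3.5],
    [7.9,-0.2,49.5,0,3.5],
    [7.9,5,49.5,0,3.5],
    [7.9,10,49.5,0,3.5],
    [7.9,15,49.5,0,3.5],
    [7.9,18.3,49.5,0,3.5],
    [7.9,19.3,49.5,0,3.5],
    [7.9,19.3,49.5,0,3.5],
    [7.9,19.3,49.5,0,3.5]
  ]
}}

```text
clock: 57.15
eef_pos: [527.5, 149.3, 14.6]
tool_rot: [-1.57, -0.003, -0.002]
force: [-0.5, 0.2, -1.7]
width: 41.0
```

```bash
python3 ov.py s "dict(salt=(525.5,150.2,24))" "dict(side=(200,190,340,370),top=(170,160,320,270))"; python3 mk.py salt; python3 plan.py "[(525.5,150.2,3,0)]"
```

```text
top salt [([527, 148, 25], 0.53)]
top salt [([529, 151, 28], 0.42)]
side salt [([532, 151, 31], 0.67)]
side salt [([530, 151, 30], 0.92)]
t 57.65 P [526.2 149.5  13.3] rot [-1.571e+00 -0.000e+00 -1.000e-03] w 40.6 F [ 0.   0.  -1.4]
[np.float64(-0.07), np.float64(1.03), np.float64(0.07), np.float64(-0.001)]
```

View pics/side_s.png

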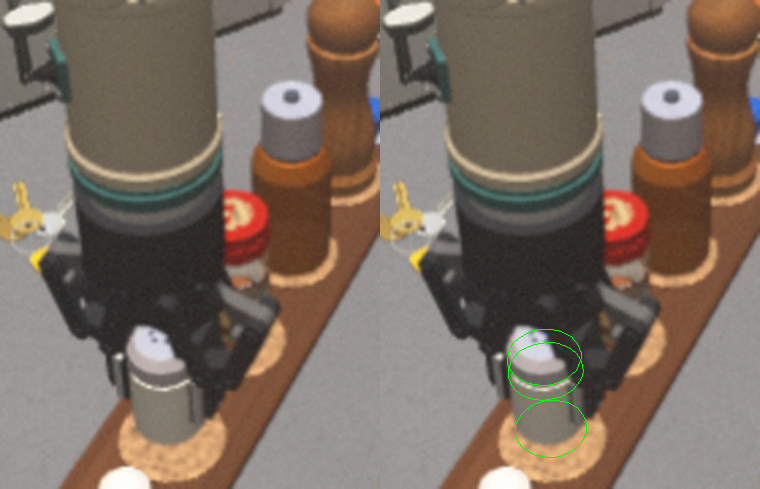

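View pics/top_s.png

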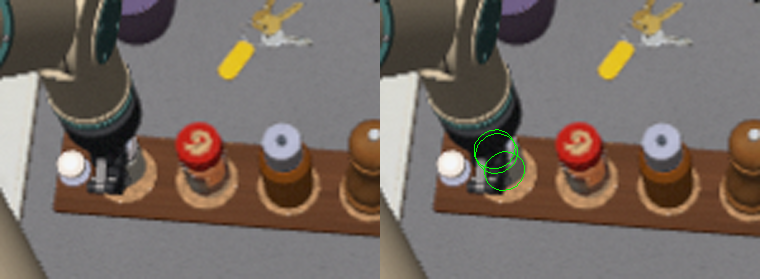

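>>> {"name": "apply_moves", "arguments": {
  "motion": [
    [-0.25,0.4,0.05,0,3.5],
    [-0.25,0.8,0.05,0,3.5],
    [-0.25,1.0,0.05,0,3.5],
    [-0.25,1.0,0.05,0,3.5]
  ]
}}

```text
clock: 58.15
eef_pos: [523.6, 149.8, 2.9]
tool_rot: [-1.571, 0.0, -0.001]
force: [-0.2, -0.7, -1.0]
width: 41.0
```

>>> {"name": "apply_moves", "arguments": {
  "motion": [
    [0,0.15,0,0,3.5],
    [0,0.15,0,0,3.5]
  ]
}}

```text
clock: 58.4
eef_pos: [523.7, 149.9, 1.7]
tool_rot: [-1.571, 0.0, -0.001]
force: [0.2, -0.9, -1.5]
width: 40.9
```

>>> {"name": "apply_moves", "arguments": {
  "motion": [
    [0,0.15,0,0,3.5],
    [0,0.15,0,0,3.5]
  ]
}}

```text
clock: 58.65
eef_pos: [523.9, 150.0, 0.8]
tool_rot: [-1.57, -0.0, -0.001]
force: [-1.5, 0.0, 4.4]
width: 41.3
```

>>> {"name": "apply_moves", "arguments": {
  "motion": [
    [0,0,0,0,4.4],
    [0,0,0,0,5.2],
    [0,0,0,0,6.2],
    [0,0,0,0,7.2],
    [0,0,0,0,7.5],
    [0,-1,0,0,8],
    [0,-4,0,0,8.5],
    [0,-9,0,0,8.5],
    [0,-15,0,0,8.5],
    [0,-21,0,0,8.5],
    [-3,-25,8,0,8.5],
    [-6,-25,14,0,8.5],
    [-9,-25,20,0,8.5],
    [-12,-25,26,0,8.5],
    [-12,-25,26,0,8.5],
    [-12,-25,26,0,8.5]
  ]
}}

```text
clock: 60.65
eef_pos: [400.8, 414.2, 250.2]
tool_rot: [-1.569, 0.001, 0.007]
force: [0.6, -0.9, -0.2]
width: 85.1
```

```bash
python3 ov.py t "dict(mill=(519.7,-104.8,14),flask=(521.6,-19.7,14),spice_jar=(523.5,65.3,14),salt=(525.4,150.1,14))" "dict(side=(215,150,375,390),top=(180,170,410,280))"; python3 mk.py mill flask spice_jar salt egg_timer; python3 plan.py "[]"
```

```text
top mill [([519, -108, 14], 0.8), ([522, 158, 15], 0.75)]
top flask [([521, -19, 18], 0.8), ([609, -470, -1], 0.56)]
top spice_jar [([526, 69, 14], 0.77), ([519, -21, 13], 0.56), ([519, -22, 17], 0.33)]
top salt [([526, 150, 16], 0.68)]
top egg_timer [([546, -290, 1], 0.64), ([519, -106, 14], 0.54)]
top mill [([520, -107, 10], 0.73)]
top flask [([609, -471, 1], 0.98)]
top spice_jar [([527, 65, 16], 0.9)]
top salt [([528, 150, 13], 0.78), ([523, 68, 7], 0.31)]
top egg_timer []
side mill [([520, -104, 14], 0.71)]
side flask [([522, 64, 15], 0.7), ([615, -466, -1], 0.65), ([523, -16, 14], 0.62)]
side spice_jar [([527, 66, 16], 0.74)]
side salt [([528, 151, 17], 0.38)]
side egg_timer [([546, -285, -1], 0.75)]
side mill [([519, -104, 13], 0.66)]
side flask [([523, -15, 14], 0.88), ([614, -465, 2], 0.64)]
side spice_jar [([525, 64, 15], 0.84)]
side salt [([528, 154, 17], 0.47)]
side egg_timer [([546, -284, -2], 0.62)]
t 61.95 P [404.  410.1 250.2] rot [-1.571e+00  0.000e+00 -1.000e-03] w 85.1 F [0.  0.2 0.7]
```

View pics/side_t.png

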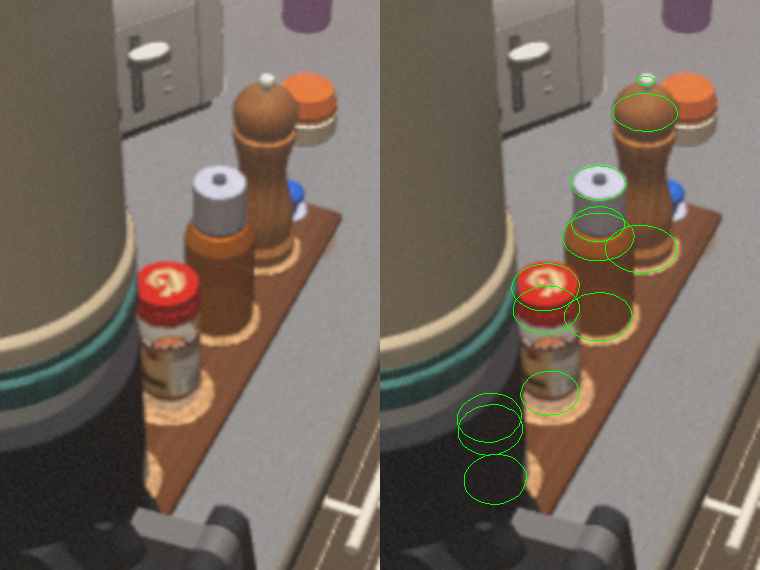

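View pics/top_t.png

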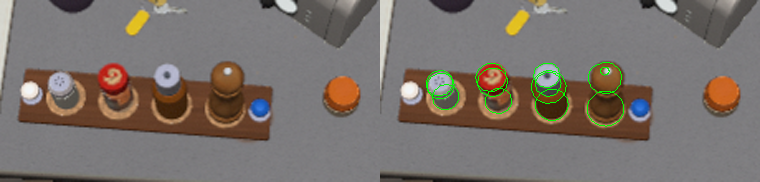

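All four stand upright and within about 3 mm of the disc centres. The timer hasn't moved and the arm is clear. Handing in.

```bash
python3 -c "
from cell import ctrl
print(ctrl.finish_job())"
```

```text
the job is handed in; nothing more can be done
None
```

I put all four condiments on the tray in height order and handed the job in at about 62 s of the 109 s allowed. From the blue knob (right end) to the white knob they are:
- **Spot 4:** mill
- **Spot 3:** amber flask
- **Spot 2:** spice jar
- **Spot 1:** salt shaker

**Last checks:** Both cameras showed the mill, flask and jar upright. The networks and projected outlines put all four things within about 2–4 mm of their disc centres. The egg timer read (546,-285), the same as at the start, and the purple flask had not moved. The gripper was empty and clear of everything.

**What went wrong or disagreed:**
- **Fingertip height:** The shut fingertips sat about 27.5 mm higher than the reported TCP. My first grasp of the mill therefore closed on air above its head. I measured the offset by touching disc 3 (peak about 19 N) and corrected every later grasp for it.
- **Mill grip:** I regripped the mill 6 mm lower, because the pads were slightly above the widest part of its head.
- **Flask:** It first stood about 6–7 mm off centre, so I picked it up again and shifted it.
- **Salt shaker:** In the last side picture the arm hid it, so its outline was confirmed only in the top view. The networks still reported it in both views.

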